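# Change over the UV chamber's shuttle

### The arm

A 7-joint arm with a two-finger parallel gripper is mounted at the origin on a cart in front of the work surface, level with it; the furniture and walls round the work are solid. World frame = base frame: x ahead of the robot, y to its left, z up, the work surface at z = 0. Lengths are in m, angles in rad, forces in N, time in s.
With the tool pointing down it reaches from about 0.4 to 0.875 m from the base axis. Payload 4.4 kg.
Tool frame: the origin (TCP) lies at the very end of the fingers, on their centre line; the grasp point (between the pads) lies r.grip_depth behind it (r.grip_depth is the distance from the TCP to the grasp point, in m); z points along the fingers, y is the line along which they close (so a half turn about z gives the same grasp; the last joint's range is limited). The gripper opens to 85 mm and grips with 20 to 120 N. Pads are 22 mm wide; open, the fingers measure 114 mm over their backs; the gripper's body (76 mm by 85 mm) begins 54 mm behind the grasp point. The pads swing forward as they close: fully open they stand 13 mm farther back than shut.
Start: joints at [1.187, 0.628, 0.038, 1.517, -0.027, 0.996, -0.02], TCP at [0.203, -0.617, 0.231] pointing down, gripper open.
Joint ranges: [-3.06, 3.06], [-0.37, 2.12], [-1.25, 1.32], [0.18, 2.47], [-1.1, 4.24], [0.23, 1.98], [-2.94, 2.94]. Speed limits (rad/s): [2.57, 2.57, 3.14, 3.14, 3.14, 3.14, 3.14].

### API

Orientations are given as a unit quaternion [x, y, z, w].
In Python, from workcell import r gives the robot as it stands. The module is installed in compiled form; this text tells all that it offers.
- The arm moves only by the shell command python3 -m jog 'ROWS' [FORCE]. ROWS is JSON, a list of rows, each an object of numbers: "hand": the opening, from 0 (shut) to 1 (fully open); "dx", "dy", "dz": the shift along the tool's x, y, z in units of 40 mm (1.0 is 40 mm); "twist": the turn about the tool's z in units of 8 degrees (1.0 is 8 degrees). A call has 1 to 5 rows; each row shifts and turns the commanded pose from where the row before left it, along the tool's axes as they then stand; what a row does not reach is not made up. A row lasts 1/10 s, in which the tool goes at most 50 mm and 8.59 degrees, less where a joint would pass 70% of its speed; a pose out of reach is approached as far as the arm can. A call is refused whole if a number of a shift passes 1 or a number of a turn 1, either way. A call with a gripper value outside its range is refused whole. The fingers move at their own pace and stop on an object; FORCE is the grip in N (left out, the last holds). Time passes only in rows, so rows that do not move let the fingers close. It gives the time, the measured TCP pose, the force, the opening and the grip force at its end, in the units of the state.
- r.read_state(): the state, without advancing time (a new reading comes with each control period).
- r.capture(name): name is "scene" or "top"; returns the picture (384x512x3 uint8, blue, green, red); there is no depth.
- r.calibration(name): a dict with "fx", "fy", "cx", "cy" (pixels), "R" (3x3) and "t" (3): a world point X has camera coordinates R X + t. Camera axes: x right, y down, z forward; pixel columns grow to the right and rows downward; lengths in m; the calibration is good to about 2 mm. A picture is of the moment at which its call begins. calibration takes no time and is no camera call.
- r.job_done(): hands the job in; it is judged then, once.
The state is a dict: "t": time; "joint_positions": joint angles; "dq": joint speeds; "effort": joint torques, N m; "tool_pos": TCP position; "tcp_rot": TCP orientation; "force": force on the tool from outside, world axes, zero at the start; "wrist_torque": the same for the moment, N m; "width": finger opening in m; "grip_force": force on a finger pad.
Only numpy, scipy, OpenCV 4.12 (cv2) and the standard library are available. Lean on these libraries where they do the work, as an engineer would, in place of code of your own. Each camera call takes 0.05 s, during which the arm holds its last target. There are 200 camera calls.

### The job

The UV cycle is over: turn the red clamp knob to free the shuttle, hold the jog stick over to the left until the shuttle is fully out, then let the stick spring back. Drop every sample tube from the shuttle's rack into the wire basket and stand every brown dropper bottle from the front of the worktop upright on the shuttle's black mat, leaving the white bottle alone. Then hold the stick over to the right until the shuttle is fully home in the chamber, let it spring back, and turn the knob to lock the shuttle again.

Things in the scene. Friction and masses are not known exactly. Their poses are not given: they have to be found in the camera images.
- clamp (a joint): clamp knob's angle: 0 = locked (its steel dog stands across the track in front of the shuttle's deck, which cannot leave), grows counter-clockwise seen from above to 1.40 = free (dog swung alongside the track). It stays where it is left (friction 0.06 N m). Starts at 0 to 0.06
- clamp_grip (a point): centre of the knob's red wing grip on its vertical axis, 151 mm above the worktop, on a post beside the track, on the robot's side, near the chamber's mouth. A bar 46 mm long (point y, pointing along the dog to its tip), 11 mm thick (point x), 26 mm high; a black disc 38 mm across lies 11 mm under its centre. The chamber's mouth is 75 mm from the axis
- stick (a joint): jog stick's tilt, -0.50 to 0.50; 0 = upright, positive = top to the right (seen from the robot), negative = to the left. A spring returns it to 0 when let go. Held negative it drives the freed shuttle out, positive in: whole travel in about 4 s at 0.48, 6 s at 0.40; under about 0.36 it stops short. The shuttle stays where it is when the stick is let go. Full tilt takes 5 to 10 N at the grip
- stick_grip (a point): centre of the jog stick's black grip, a round head 29 mm across, 35 mm high on a thin stem; 148 mm above the worktop when upright. It turns about a level axis along the point's y, 100 mm below it (48 mm above the worktop). Its x: direction of positive tilt (to the right); z up along the stick. Grey console 140 (x) x 108 mm, 44 mm high
- shuttle (a joint): how far the shuttle has come out of the UV chamber: 0 = home inside, 0.210 m = fully out, to the left (along minus x of mat_centre). It rolls easily when it is not clamped
- mat_centre (a point): centre of the black rubber mat on the shuttle's deck, on its top, 37 mm above the worktop; mat 140 mm (x) by 94 mm (y); x points into the chamber (about to the right), y away from the robot, z up. The deck's rim, 8 mm high, runs at x = -81 and +78 mm and y = +54 mm of this point; the tube rack's side at y = -64 mm
- rack_top (a point): middle of the blue tube rack's top, 102 mm above the worktop; the rack is fixed on the shuttle, 152 mm long (x, the shuttle's travel) by 56 mm wide, 66 mm high over the deck. Tubes stand in the row nearer the robot (y = -12 mm); axes as mat_centre
- chamber_mouth (a point): middle of the white UV chamber's mouth, 95 mm above the worktop, in the plane of its front; x points into the chamber, about to the right, y away from the robot. Mouth 226 mm wide, roof top 178 mm above the worktop, outside 250 mm wide, 190 mm deep. Its grey base with the shuttle's track reaches x = -285 mm, y = -115 to 115 mm, 16 mm high
- basket_floor (a point): centre of the wire basket's inner floor, 4 mm above the worktop; inside 162 mm (x) by 162 mm (y), rim 84 mm above the floor; walls 4 mm; x and y along its sides, z up; loose, about 0.6 kg
- oil_bottle: white dropper bottle with blue collar and brown bulb, 28 mm across, 90 mm high, origin at its foot: not part of the job, leave it standing
- tube_0_mid (a point): middle of the screw-cap sample tube with red cap, 17 to 18 mm in diameter, 100 mm long, z along it towards the cap. It starts upright in a hole of the blue rack (hole play 1 mm), its lower 62 mm below the rack's top edge, the rest free to grasp; other tubes stand 48 mm or more away in the rack's x direction. May be absent
- tube_1_mid (a point): middle of the screw-cap sample tube with blue cap, 17 to 18 mm in diameter, 100 mm long, z along it towards the cap. It starts upright in a hole of the blue rack (hole play 1 mm), its lower 62 mm below the rack's top edge, the rest free to grasp; other tubes stand 48 mm or more away in the rack's x direction. May be absent
- tube_3_mid (a point): middle of the screw-cap sample tube with white cap, 17 to 18 mm in diameter, 100 mm long, z along it towards the cap. It starts upright in a hole of the blue rack (hole play 1 mm), its lower 62 mm below the rack's top edge, the rest free to grasp; other tubes stand 48 mm or more away in the rack's x direction. May be absent
- stain_violet_mid (a point): middle (51 mm up) of the brown dropper bottle with red-violet label: 102 mm high, body 32 mm across up to 62 mm, then collar 20 mm and bulb 13 mm across; z up. Stands on the worktop between chamber and robot. May be absent
- safranine_mid (a point): middle (51 mm up) of the brown dropper bottle with red label: 102 mm high, body 32 mm across up to 62 mm, then collar 20 mm and bulb 13 mm across; z up. Stands on the worktop between chamber and robot. May be absent
- stain_iodine_mid (a point): middle (51 mm up) of the brown dropper bottle with green label: 102 mm high, body 32 mm across up to 62 mm, then collar 20 mm and bulb 13 mm across; z up. Stands on the worktop between chamber and robot. May be absent

How it is judged:
On the way, in this order (a step that is already met when the one before it is completed fails the run):
1. the clamp knob is turned free while the shuttle is home (value of joint clamp above 1 rad and value of joint shuttle below 0.01 m), for 0.2 s.
2. the jog stick is held over to the left while the shuttle runs out (value of joint stick below -0.2 rad and velocity of joint shuttle above 0.008 m/s), for 0.3 s.
3. the shuttle is fully out and the stick back at its centre (value of joint shuttle above 0.195 m and value of joint stick between -0.06 and 0.06 rad), for 0.2 s.
4. with the shuttle out, every tube lies in the basket and every brown bottle stands on the mat (value of joint shuttle above 0.12 m and x of tube_0_mid in the frame of basket_floor between -0.083 and 0.083 m and y of tube_0_mid in the frame of basket_floor between -0.083 and 0.083 m and z of tube_0_mid in the frame of basket_floor between -0.005 and 0.075 m and x of tube_1_mid in the frame of basket_floor between -0.083 and 0.083 m and y of tube_1_mid in the frame of basket_floor between -0.083 and 0.083 m and z of tube_1_mid in the frame of basket_floor between -0.005 and 0.075 m and x of tube_3_mid in the frame of basket_floor between -0.083 and 0.083 m and y of tube_3_mid in the frame of basket_floor between -0.083 and 0.083 m and z of tube_3_mid in the frame of basket_floor between -0.005 and 0.075 m and x of stain_violet_mid in the frame of mat_centre between -0.068 and 0.068 m and y of stain_violet_mid in the frame of mat_centre between -0.047 and 0.047 m and z of stain_violet_mid in the frame of mat_centre between 0.042 and 0.062 m and angle between each of stain_violet_mid, safranine_mid, stain_iodine_mid's own z axis and vertical below 0.15 rad and x of safranine_mid in the frame of mat_centre between -0.068 and 0.068 m and y of safranine_mid in the frame of mat_centre between -0.047 and 0.047 m and z of safranine_mid in the frame of mat_centre between 0.042 and 0.062 m and x of stain_iodine_mid in the frame of mat_centre between -0.068 and 0.068 m and y of stain_iodine_mid in the frame of mat_centre between -0.047 and 0.047 m and z of stain_iodine_mid in the frame of mat_centre between 0.042 and 0.062 m), for 0.2 s.
5. the jog stick is held over to the right while the shuttle runs in (value of joint stick above 0.2 rad and velocity of joint shuttle below -0.008 m/s), for 0.3 s.
6. the shuttle is fully home and the stick back at its centre, the knob not yet locked (value of joint shuttle below 0.01 m and value of joint stick between -0.06 and 0.06 rad and value of joint clamp above 0.8 rad), for 0.2 s.
At the end, for the whole second after the job is handed in: Knob locked (within 0.15 rad), shuttle home (10 mm), stick centred (0.06 rad); every tube's middle in the basket, within 83 mm of its centre each way and under 75 mm up; every brown bottle upright (0.15 rad) on the mat (68 mm by 47 mm either way of its centre); all at rest (value of joint clamp below 0.15 rad and value of joint shuttle below 0.01 m and value of joint stick between -0.06 and 0.06 rad and x of tube_0_mid in the frame of basket_floor between -0.083 and 0.083 m and y of tube_0_mid in the frame of basket_floor between -0.083 and 0.083 m and z of tube_0_mid in the frame of basket_floor between -0.005 and 0.075 m and x of tube_1_mid in the frame of basket_floor between -0.083 and 0.083 m and y of tube_1_mid in the frame of basket_floor between -0.083 and 0.083 m and z of tube_1_mid in the frame of basket_floor between -0.005 and 0.075 m and x of tube_3_mid in the frame of basket_floor between -0.083 and 0.083 m and y of tube_3_mid in the frame of basket_floor between -0.083 and 0.083 m and z of tube_3_mid in the frame of basket_floor between -0.005 and 0.075 m and x of stain_violet_mid in the frame of mat_centre between -0.068 and 0.068 m and y of stain_violet_mid in the frame of mat_centre between -0.047 and 0.047 m and z of stain_violet_mid in the frame of mat_centre between 0.042 and 0.062 m and angle between each of stain_violet_mid, safranine_mid, stain_iodine_mid's own z axis and vertical below 0.15 rad and x of safranine_mid in the frame of mat_centre between -0.068 and 0.068 m and y of safranine_mid in the frame of mat_centre between -0.047 and 0.047 m and z of safranine_mid in the frame of mat_centre between 0.042 and 0.062 m and x of stain_iodine_mid in the frame of mat_centre between -0.068 and 0.068 m and y of stain_iodine_mid in the frame of mat_centre between -0.047 and 0.047 m and z of stain_iodine_mid in the frame of mat_centre between 0.042 and 0.062 m and linear speed of each of tube_0, tube_1, tube_3, stain_violet, safranine, stain_iodine below 0.03 m/s); the robot touches nothing.
It fails at once if the white bottle is disturbed (moved over 30 mm) (distance of oil_bottle from where it was at the start of the episode above 0.03 m).
Of tube_0, tube_1, tube_3 only 2 to 3 are there at a start; the rules pass over those that are not, and their reading is None.
Of stain_violet, safranine, stain_iodine only 1 to 2 are there at a start; the rules pass over those that are not, and their reading is None.
At some moment in a run one of basket may be knocked a few centimetres aside while the robot is not near it.
It also fails if it takes over 210 s, if anything falls off the work surface, if the arm or the gripper's body presses on something with over 40 N, if the wrist force passes 120 N, or if a joint passes its speed limit or range.

## Working session

There is one attempt and no reset: what is moved stays moved. The work goes in short steps, Python scripts to look and compute and a shell command to move; the robot and the scene stay as the last step left them, time stands still between calls to the robot, and variables do not carry over. Pictures are saved under pics/ and viewed, at most 14 in all, crops included, and the job is handed in when it is done.

```bash
mkdir -p pics; cat > h.py <<'E'
import numpy as np, cv2
from workcell import r
from scipy.spatial.transform import Rotation as R
def snap(cam,name,box=None,s=1):
    im=r.capture(cam)
    cv2.imwrite('pics/full_'+name+'.png',im)
    if box: im=im[box[1]:box[3],box[0]:box[2]]
    im=cv2.resize(im,None,fx=s,fy=s,interpolation=cv2.INTER_CUBIC)
    cv2.imwrite('pics/'+name+'.png',im)
def ray(cam,u,v,z):
    c=r.calibration(cam); Rm=np.array(c['R']); t=np.array(c['t'])
    d=Rm.T@np.array([(u-c['cx'])/c['fx'],(v-c['cy'])/c['fy'],1]); o=-Rm.T@t
    return o+d*(z-o[2])/d[2]
def proj(cam,X):
    c=r.calibration(cam); p=np.array(c['R'])@np.array(X)+np.array(c['t'])
    return np.array([c['fx']*p[0]/p[2]+c['cx'],c['fy']*p[1]/p[2]+c['cy']])
def rel(X):
    "world displacement to X in tool units of 40mm"
    s=r.read_state(); q=R.from_quat(s['tcp_rot'])
    return q.inv().apply(np.array(X)-s['tool_pos'])/0.04
E
python3 - <<'E'
from h import *
np.set_printoptions(precision=3,suppress=True)
snap('scene','s0',None,1.5); snap('top','t0',None,1.5)
for c in('scene','top'):
    k=r.calibration(c);print(c,k['fx'],-np.array(k['R']).T@k['t'],np.array(k['R']))
s=r.read_state();print(s,r.grip_depth);print(R.from_quat(s['tcp_rot']).as_matrix())
E
```

```text
scene 497.0605012764172 [-0.117  0.812  0.988] [[-0.798 -0.603  0.002]
 [-0.377  0.497 -0.781]
 [ 0.47  -0.624 -0.624]]
top 394.5379948368527 [ 0.419 -0.03   1.135] [[-0.026 -1.     0.016]
 [-0.991  0.023 -0.129]
 [ 0.128 -0.02  -0.992]]
{'t': 0.1, 'joint_positions': array([ 1.187,  0.629,  0.038,  1.518, -0.027,  0.996, -0.02 ]), 'dq': array([ 0.001, -0.   , -0.001, -0.002,  0.001, -0.002, -0.001]), 'effort': array([  0.002, -56.454,   1.23 , -19.398,   0.011,   0.005,  -0.   ]), 'tool_pos': array([ 0.203, -0.617,  0.23 ]), 'tcp_rot': array([ 0.987,  0.158, -0.   , -0.001]), 'force': array([ 0.497,  0.757, -0.195]), 'wrist_torque': array([0.046, 0.013, 0.006]), 'grip_force': 0.0, 'width': 0.0852480537813623} 0.0187
[[ 0.95   0.312 -0.001]
 [ 0.312 -0.95   0.002]
 [-0.    -0.002 -1.   ]]
```

View pics/s0.png

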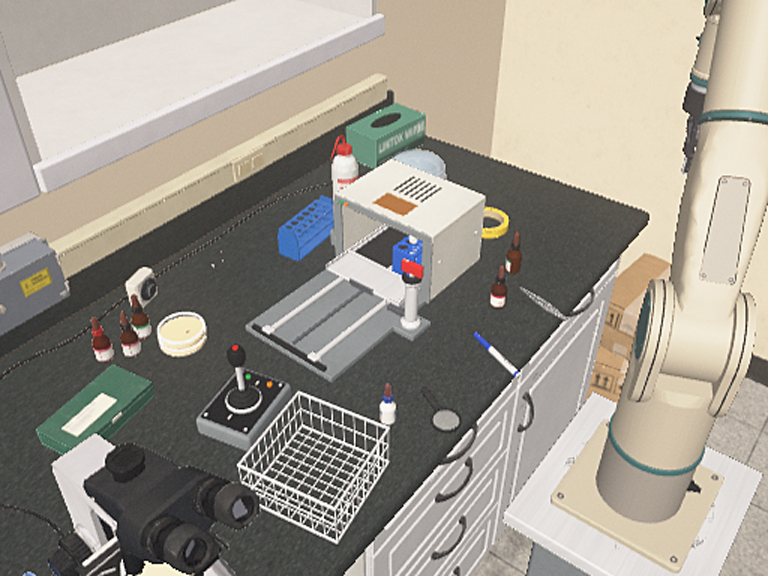

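View pics/t0.png

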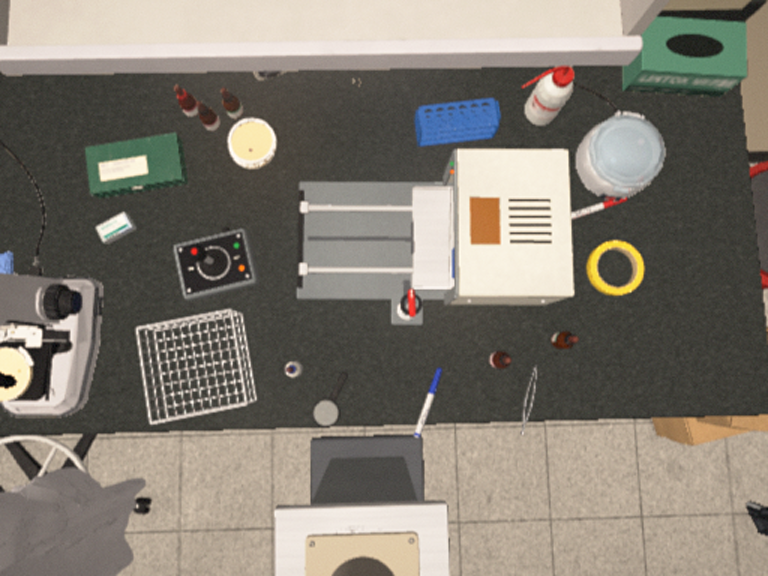

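The scene view shows the knob at about (411,270), the stick head at (236,355), and the brown bottles at (498,290) and (513,253). In the top view the knob is at (410,303), the stick at (209,260), the bottles at (500,359) and (564,340), and the basket at about (197,366). Next I'll enlarge two parts of the top view.

```bash
python3 - <<'E'
from h import *
im=cv2.imread('pics/full_t0.png')
a=cv2.resize(im[180:260,260:400],None,fx=5.5,fy=5.5,interpolation=cv2.INTER_CUBIC)
cv2.imwrite('pics/c1.png',a)
im2=cv2.imread('pics/full_s0.png')
b=cv2.resize(im2[150:300,120:320],None,fx=4,fy=4,interpolation=cv2.INTER_CUBIC)
cv2.imwrite('pics/c2.png',b)
E
```

```text
(no output)
```

View pics/c1.png

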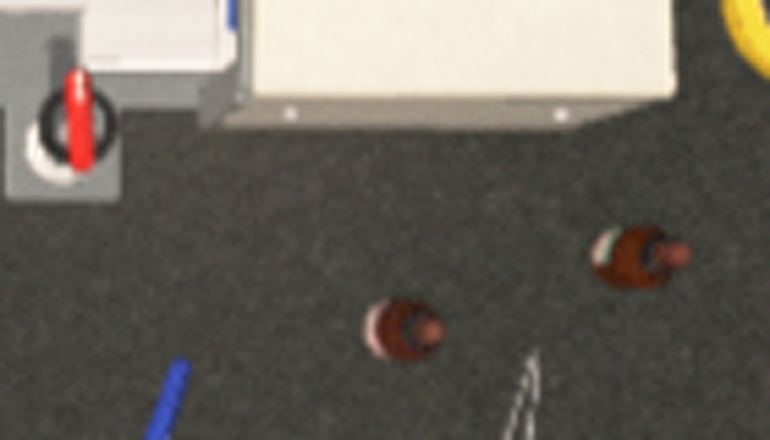

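View pics/c2.png

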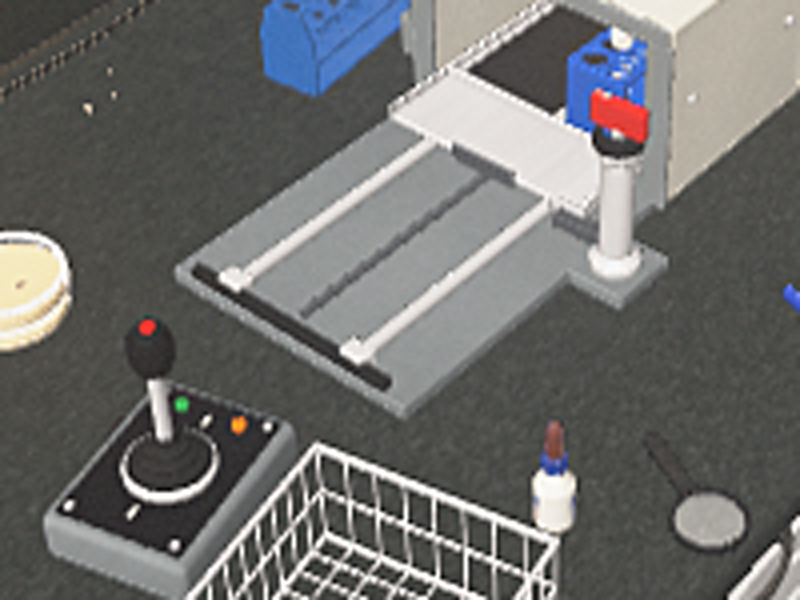

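The top crop shows the knob bar with ends at crop (78,72) and (82,168), and the bottle bulbs at (432,330) and (680,253). The scene crop shows the stick head at (150,350) and the white bottle at (555,490).

```bash
python3 - <<'E'
from h import *
np.set_printoptions(precision=4,suppress=True)
c=lambda u,v:(u/5.5+260-.4,v/5.5+180-.4)
f=lambda u,v:(u/1.5,v/1.5)
a,b=ray('top',*c(78,70),.164),ray('top',*c(82,170),.162)
print('knob',a,b,(a+b)/2,np.linalg.norm(a-b))
print('knob scene',ray('scene',120+620/4,150+116/4,.151))
print('bulbs',ray('top',*c(432,330),.102),ray('top',*c(680,253),.102))
print('bottle foot scene 497,306 /513,273',ray('scene',*f(498,290),.03),ray('scene',*f(513,261),.04))
print('stick',ray('top',*f(209,260),.155),ray('scene',157.5,237.5,.148))
B=[ray('top',*f(*p),.088) for p in((136,325),(238,310),(256,400),(151,422))]
print('basket',np.array(B),np.mean(B,0))
C=[ray('top',*f(*p),.044) for p in((174,239),(247,230),(256,288),(185,298))]
print('console',np.array(C),np.mean(C,0))
print('roof',ray('top',*f(455,150),.178),ray('top',*c(255,95),.178),ray('top',*c(675,93),.178),ray('top',*f(569,150),.178))
print('base',[ray('top',*f(*p),.016) for p in((300,182),(298,298))])
print('white',ray('top',*f(293,369),.09))
# what knob-over pose: tool rel
E
```

```text
knob [ 0.5301 -0.0943  0.164 ] [ 0.4851 -0.0948  0.162 ] [ 0.5076 -0.0946  0.163 ] 0.045033069080206795
knob scene [ 0.5069 -0.0965  0.151 ]
bulbs [ 0.4094 -0.2622  0.102 ] [ 0.4427 -0.3827  0.102 ]
bottle foot scene 497,306 /513,273 [ 0.4156 -0.2745  0.03  ] [ 0.4347 -0.3678  0.04  ]
stick [0.587  0.2403 0.155 ] [0.5998 0.2628 0.148 ]
basket [[0.4858 0.3849 0.088 ]
 [0.5079 0.2068 0.088 ]
 [0.3509 0.1749 0.088 ]
 [0.3185 0.3547 0.088 ]] [0.4158 0.2803 0.088 ]
console [[0.6472 0.3364 0.044 ]
 [0.6613 0.2008 0.044 ]
 [0.5516 0.1839 0.044 ]
 [0.5361 0.3141 0.044 ]] [0.5991 0.2588 0.044 ]
roof [ 0.7611 -0.1754  0.178 ] [ 0.5155 -0.1717  0.178 ] [ 0.5119 -0.3593  0.178 ] [ 0.7573 -0.3682  0.178 ]
base [array([0.7605, 0.1045, 0.016 ]), array([0.534, 0.11 , 0.016])]
white [0.4024 0.1104 0.09  ]
```

The measurements agree: the knob is about 76 mm from the mouth, and the stick sits over the console's centre. I'll align the tool with the knob bar and approach above it.

```bash
python3 -m jog '[{"hand":1,"twist":0.8},{"twist":0.7},{"twist":0.7}]' 60
python3 -m jog '[{"dx":0.5,"dy":-0.9},{"dx":0.5,"dy":-0.9},{"dx":0.5,"dy":-0.9},{"dx":0.5,"dy":-0.9},{"dx":0.5,"dy":-0.9}]'
python3 -m jog '[{"dx":0.5,"dy":-0.9},{"dx":0.5,"dy":-0.9},{"dx":0.5,"dy":-0.9},{"dx":0.5,"dy":-0.9},{"dx":0.5,"dy":-0.9}]'
python3 -m jog '[{"dx":0.5,"dy":-0.9},{"dx":0.5,"dy":-0.9},{"dx":0.5,"dy":-0.9},{"dx":0.5,"dy":-0.9},{}]'
python3 - <<'E'
from h import *
print(rel([.507,-.0955,.200]),R.from_quat(r.read_state()['tcp_rot']).as_matrix().round(3))
E
```

```text
[ 11.29511766 -10.00608243   0.77820252] [[ 0.95   0.312 -0.001]
 [ 0.312 -0.95   0.002]
 [-0.    -0.002 -1.   ]]invalid input at $[0]: expected keys hand, dx, dy, dz, twist
invalid input at $[0]: expected keys hand, dx, dy, dz, twist
invalid input at $[0]: expected keys hand, dx, dy, dz, twist
invalid input at $[0]: expected keys hand, dx, dy, dz, twist
```

```bash
python3 -m jog '[{"hand":1,"dx":0,"dy":0,"dz":0,"twist":0.8},{"hand":1,"dx":0,"dy":0,"dz":0,"twist":0.7},{"hand":1,"dx":0,"dy":0,"dz":0,"twist":0.7}]' 60
for i in 1 2; do python3 -m jog '[{"hand":1,"dx":0.5,"dy":-0.9,"dz":0,"twist":0},{"hand":1,"dx":0.5,"dy":-0.9,"dz":0,"twist":0},{"hand":1,"dx":0.5,"dy":-0.9,"dz":0,"twist":0},{"hand":1,"dx":0.5,"dy":-0.9,"dz":0,"twist":0},{"hand":1,"dx":0.5,"dy":-0.9,"dz":0,"twist":0}]'; done
python3 -m jog '[{"hand":1,"dx":0.5,"dy":-0.9,"dz":0,"twist":0},{"hand":1,"dx":0.5,"dy":-0.9,"dz":0,"twist":0},{"hand":1,"dx":0.5,"dy":-0.9,"dz":0,"twist":0},{"hand":1,"dx":0.5,"dy":-0.9,"dz":0,"twist":0},{"hand":1,"dx":0,"dy":0,"dz":0,"twist":0}]'
python3 - <<'E'
from h import *
print(rel([.507,-.0955,.200]),R.from_quat(r.read_state()['tcp_rot']).as_matrix().round(3))
E
```

```text
t: 0.4
tool_pos: [0.203, -0.6171, 0.2308]
tcp_rot: [1.0, 0.003, -0.0, -0.001]
force: [-0.5, -0.5, -0.0]
width: 0.0855
grip_force: 0.0
t: 0.9
tool_pos: [0.3017, -0.4346, 0.231]
tcp_rot: [1.0, 0.005, -0.0, -0.0]
force: [1.2, -0.0, -0.6]
width: 0.0849
grip_force: 0.0
t: 1.4
tool_pos: [0.3997, -0.2537, 0.2312]
tcp_rot: [1.0, 0.005, -0.0, -0.0]
force: [0.7, -0.4, -0.9]
width: 0.0854
grip_force: 0.0
t: 1.9
tool_pos: [0.4805, -0.104, 0.2311]
tcp_rot: [1.0, 0.01, 0.001, -0.002]
force: [0.2, 0.5, 0.4]
width: 0.0857
grip_force: 0.0
[ 0.66462206 -0.19618675  0.77843838] [[ 1.     0.021  0.002]
 [ 0.021 -1.     0.003]
 [ 0.002 -0.003 -1.   ]]
```

```bash
python3 -m jog '[{"hand":1,"dx":0.66,"dy":-0.2,"dz":0.5,"twist":0},{"hand":1,"dx":0,"dy":0,"dz":0.6,"twist":0},{"hand":1,"dx":0,"dy":0,"dz":0.5,"twist":0},{"hand":1,"dx":0,"dy":0,"dz":0.5,"twist":0},{"hand":1,"dx":0,"dy":0,"dz":0,"twist":0}]'
python3 - <<'E'
from h import *
print(rel([.507,-.0955,.146]))
snap('top','k1',(250,160,330,240),5); snap('scene','k1s',(220,140,320,240),4)
a=cv2.imread('pics/k1.png');b=cv2.imread('pics/k1s.png');cv2.imwrite('pics/k1j.png',np.hstack([a,b]) if a.shape[0]==b.shape[0] else a)
E
```

```text
t: 2.4
tool_pos: [0.5017, -0.1025, 0.145]
tcp_rot: [1.0, 0.005, -0.003, -0.0]
force: [-0.6, 1.0, -0.5]
width: 0.0854
grip_force: 0.0
[ 0.13338271 -0.17257853 -0.02587244]
```

View pics/k1j.png

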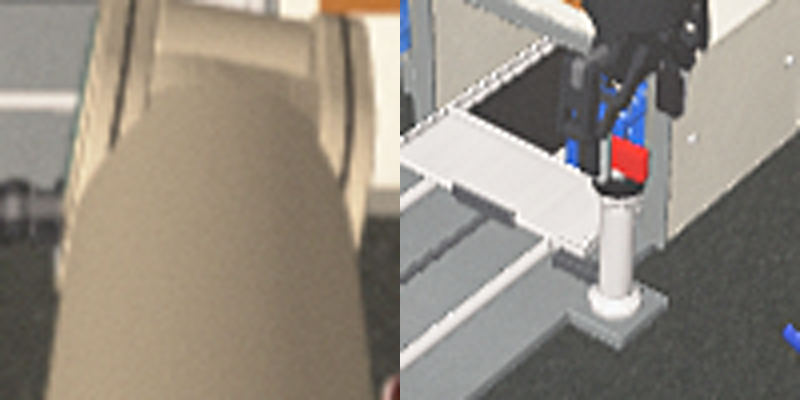

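The scene half shows the open fingers on both sides of the red bar at about (628,158). I'll nudge onto it and close.

```bash
python3 -m jog '[{"hand":1,"dx":0.13,"dy":-0.17,"dz":0,"twist":0},{"hand":0,"dx":0,"dy":0,"dz":0,"twist":0},{"hand":0,"dx":0,"dy":0,"dz":0,"twist":0},{"hand":0,"dx":0,"dy":0,"dz":0,"twist":0},{"hand":0,"dx":0,"dy":0,"dz":0,"twist":0}]' 40
python3 -m jog '[{"hand":0,"dx":0,"dy":0,"dz":0,"twist":0},{"hand":0,"dx":0,"dy":0,"dz":0,"twist":0},{"hand":0,"dx":0,"dy":0,"dz":0,"twist":0},{"hand":0,"dx":0,"dy":0,"dz":0,"twist":0}]'
```

```text
t: 3.0
tool_pos: [0.5092, -0.0955, 0.1476]
tcp_rot: [1.0, 0.005, 0.0, 0.0]
force: [-0.9, 0.1, -0.2]
width: 0.028
grip_force: 0.0
t: 3.4
tool_pos: [0.5092, -0.0951, 0.1476]
tcp_rot: [1.0, 0.005, 0.0, -0.0]
force: [-1.4, 1.9, 5.5]
width: 0.0097
grip_force: 41.2
```

```bash
for i in 1 2; do python3 -m jog '[{"hand":0,"dx":0,"dy":0,"dz":0,"twist":-0.95},{"hand":0,"dx":0,"dy":0,"dz":0,"twist":-0.95},{"hand":0,"dx":0,"dy":0,"dz":0,"twist":-0.95},{"hand":0,"dx":0,"dy":0,"dz":0,"twist":-0.95},{"hand":0,"dx":0,"dy":0,"dz":0,"twist":-0.95}]'; done
python3 -m jog '[{"hand":0,"dx":0,"dy":0,"dz":0,"twist":0},{"hand":0,"dx":0,"dy":0,"dz":0,"twist":0},{"hand":0,"dx":0,"dy":0,"dz":0,"twist":0}]'
python3 - <<'E'
from h import *
s=r.read_state();M=R.from_quat(s['tcp_rot']).as_matrix();print(np.degrees(np.arctan2(M[1,0],M[0,0])),s['joint_positions'].round(2),s['wrist_torque'])
E
```

```text
t: 3.9
tool_pos: [0.5092, -0.095, 0.1476]
tcp_rot: [0.943, 0.333, 0.0, -0.0]
force: [-1.0, 1.3, 4.3]
width: 0.0098
grip_force: 41.1
t: 4.4
tool_pos: [0.5091, -0.0949, 0.1476]
tcp_rot: [0.783, 0.622, 0.0, -0.0]
force: [-1.4, 2.1, 4.6]
width: 0.0098
grip_force: 41.1
t: 4.7
tool_pos: [0.5091, -0.0949, 0.1475]
tcp_rot: [0.785, 0.62, 0.0, -0.0]
force: [-2.0, 1.8, 5.8]
width: 0.01
grip_force: 41.3
76.61990466047621 [ 0.35  0.58 -0.32  1.96  0.29  0.65 -0.39] [0.35327294 0.39607359 0.07688953]
```

The knob has turned about 76.5°. Now I'll release it, rise, turn, and go above the stick.

```bash
python3 -m jog '[{"hand":0.5,"dx":0,"dy":0,"dz":0,"twist":0},{"hand":1,"dx":0,"dy":0,"dz":0,"twist":0},{"hand":1,"dx":0,"dy":0,"dz":0,"twist":0},{"hand":1,"dx":0,"dy":0,"dz":-0.5,"twist":0},{"hand":1,"dx":0,"dy":0,"dz":-0.9,"twist":0}]'
python3 -m jog '[{"hand":1,"dx":0,"dy":0,"dz":-0.7,"twist":-0.8},{"hand":1,"dx":0,"dy":0,"dz":0,"twist":-0.85},{"hand":1,"dx":0,"dy":0,"dz":0,"twist":-0.8},{"hand":1,"dx":0.95,"dy":0.36,"dz":0,"twist":0},{"hand":1,"dx":0.95,"dy":0.36,"dz":0,"twist":0}]'
python3 -m jog '[{"hand":1,"dx":0.95,"dy":0.36,"dz":0,"twist":0},{"hand":1,"dx":0.95,"dy":0.36,"dz":0,"twist":0},{"hand":1,"dx":0.95,"dy":0.36,"dz":0,"twist":0},{"hand":1,"dx":0.95,"dy":0.36,"dz":0,"twist":0},{"hand":1,"dx":0.95,"dy":0.36,"dz":0,"twist":0}]'
python3 -m jog '[{"hand":1,"dx":0.95,"dy":0.36,"dz":0,"twist":0},{"hand":1,"dx":0.9,"dy":0.3,"dz":0,"twist":0},{"hand":1,"dx":0,"dy":0,"dz":0,"twist":0},{"hand":1,"dx":0,"dy":0,"dz":0,"twist":0}]'
python3 - <<'E'
from h import *
print(rel([.600,.261,.131]))
snap('top','st1'); im=snap('scene','st1s',(100,170,240,275),5.5)
E
```

```text
t: 5.2
tool_pos: [0.5074, -0.0954, 0.2018]
tcp_rot: [0.785, 0.62, -0.002, -0.002]
force: [0.2, -0.1, 0.5]
width: 0.0811
grip_force: 0.0
t: 5.7
tool_pos: [0.5299, -0.0178, 0.2312]
tcp_rot: [0.67, 0.743, -0.0, 0.0]
force: [0.6, 0.4, -1.0]
width: 0.0849
grip_force: 0.0
t: 6.2
tool_pos: [0.581, 0.1813, 0.2311]
tcp_rot: [0.668, 0.744, -0.0, 0.0]
force: [0.9, -0.9, 0.4]
width: 0.0851
grip_force: 0.0
t: 6.6
tool_pos: [0.5985, 0.2571, 0.2306]
tcp_rot: [0.667, 0.745, -0.0, -0.0]
force: [0.6, -0.6, -0.0]
width: 0.0853
grip_force: 0.0
[0.09315863 0.05056625 2.49104225]
```

View pics/st1s.png

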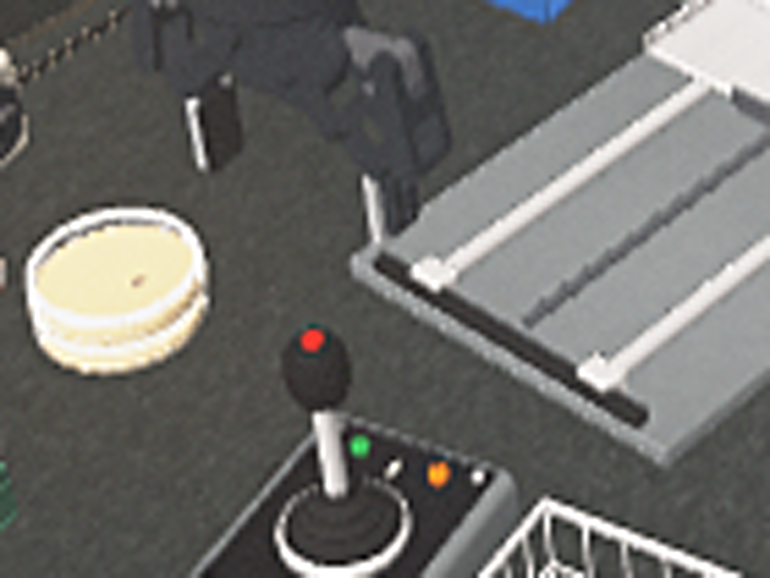

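The fingers are centred above the head, which is at crop (317,370). I'll descend and pinch it.

```bash
python3 -m jog '[{"hand":1,"dx":0.09,"dy":0.05,"dz":0.8,"twist":0},{"hand":1,"dx":0,"dy":0,"dz":0.8,"twist":0},{"hand":1,"dx":0,"dy":0,"dz":0.5,"twist":0},{"hand":1,"dx":0,"dy":0,"dz":0.39,"twist":0},{"hand":0.4,"dx":0,"dy":0,"dz":0,"twist":0}]' 30
python3 -m jog '[{"hand":0.1,"dx":0,"dy":0,"dz":0,"twist":0},{"hand":0.1,"dx":0,"dy":0,"dz":0,"twist":0},{"hand":0.1,"dx":0,"dy":0,"dz":0,"twist":0},{"hand":0.1,"dx":0,"dy":0,"dz":0,"twist":0},{"hand":0.1,"dx":0,"dy":0,"dz":0,"twist":0}]'
```

```text
t: 7.2
tool_pos: [0.5996, 0.2579, 0.1297]
tcp_rot: [0.668, 0.744, -0.002, -0.0]
force: [0.3, -1.2, -0.6]
width: 0.0733
grip_force: 0.0
t: 7.7
tool_pos: [0.6023, 0.2609, 0.1334]
tcp_rot: [0.668, 0.744, 0.002, 0.001]
force: [2.2, 0.3, 7.2]
width: 0.0271
grip_force: 29.7
```

```bash
python3 -m jog '[{"hand":0.1,"dx":0.25,"dy":0,"dz":0.01,"twist":0},{"hand":0.1,"dx":0.25,"dy":0,"dz":0.04,"twist":0},{"hand":0.1,"dx":0.25,"dy":0,"dz":0.07,"twist":0},{"hand":0.1,"dx":0.25,"dy":0,"dz":0.09,"twist":0},{"hand":0.1,"dx":0.15,"dy":0,"dz":0.06,"twist":0}]'
python3 -m jog '[{"hand":0.1,"dx":0,"dy":0,"dz":0,"twist":0},{"hand":0.1,"dx":0,"dy":0,"dz":0,"twist":0},{"hand":0.1,"dx":0,"dy":0,"dz":0,"twist":0},{"hand":0.1,"dx":0,"dy":0,"dz":0,"twist":0},{"hand":0.1,"dx":0,"dy":0,"dz":0,"twist":0}]'
python3 - <<'E'
from h import *
snap('scene','out1',(80,150,320,300),3.2)
E
```

```text
t: 8.2
tool_pos: [0.5927, 0.3047, 0.122]
tcp_rot: [0.668, 0.745, -0.003, -0.0]
force: [-7.7, -6.2, 14.7]
width: 0.0271
grip_force: 33.4
t: 8.7
tool_pos: [0.5928, 0.3044, 0.1221]
tcp_rot: [0.668, 0.744, -0.003, -0.0]
force: [-7.0, -5.2, 13.1]
width: 0.027
grip_force: 33.3
```

View pics/out1.png

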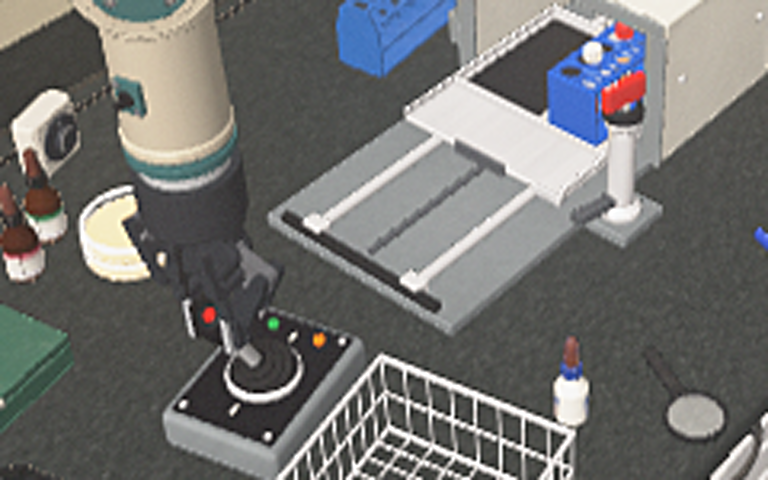

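The stick, with its red cap at (208,315), leans left in the fingers. The dog is swung clear and the shuttle is moving out, with its rack now at (600,90). I'll hold for about 6 s, then bring the stick back and let go.

```bash
for i in 1 2 3 4 5 6 7 8 9 10 11; do python3 -m jog '[{"hand":0.1,"dx":0,"dy":0,"dz":0,"twist":0},{"hand":0.1,"dx":0,"dy":0,"dz":0,"twist":0},{"hand":0.1,"dx":0,"dy":0,"dz":0,"twist":0},{"hand":0.1,"dx":0,"dy":0,"dz":0,"twist":0},{"hand":0.1,"dx":0,"dy":0,"dz":0,"twist":0}]' >/dev/null; done
python3 -m jog '[{"hand":0.1,"dx":-0.15,"dy":0,"dz":-0.06,"twist":0},{"hand":0.1,"dx":-0.25,"dy":0,"dz":-0.09,"twist":0},{"hand":0.1,"dx":-0.25,"dy":0,"dz":-0.07,"twist":0},{"hand":0.1,"dx":-0.25,"dy":0,"dz":-0.04,"twist":0},{"hand":0.1,"dx":-0.25,"dy":0,"dz":-0.01,"twist":0}]'
python3 -m jog '[{"hand":0.6,"dx":0,"dy":0,"dz":0,"twist":0},{"hand":1,"dx":0,"dy":0,"dz":0,"twist":0},{"hand":1,"dx":0,"dy":0,"dz":0,"twist":0},{"hand":1,"dx":0,"dy":0,"dz":-0.7,"twist":0},{"hand":1,"dx":0,"dy":0,"dz":-0.9,"twist":0}]'
python3 -m jog '[{"hand":1,"dx":0,"dy":0,"dz":-0.9,"twist":0},{"hand":1,"dx":-0.9,"dy":-0.6,"dz":-0.4,"twist":0},{"hand":1,"dx":-0.9,"dy":-0.6,"dz":0,"twist":0},{"hand":1,"dx":-0.9,"dy":-0.6,"dz":0,"twist":0},{"hand":1,"dx":-0.9,"dy":-0.6,"dz":0,"twist":0}]'
python3 -m jog '[{"hand":1,"dx":-0.9,"dy":-0.6,"dz":0,"twist":0},{"hand":1,"dx":-0.9,"dy":-0.6,"dz":0,"twist":0},{"hand":1,"dx":-0.9,"dy":-0.6,"dz":0,"twist":0},{"hand":1,"dx":-0.9,"dy":-0.6,"dz":0,"twist":0},{"hand":1,"dx":0,"dy":0,"dz":0,"twist":0}]'
python3 - <<'E'
from h import *
snap('scene','out2',(80,150,320,300),3.2); snap('top','out2t',(80,100,400,290),2.5)
E
```

```text
t: 14.75
tool_pos: [0.6026, 0.2595, 0.1321]
tcp_rot: [0.668, 0.744, 0.002, 0.001]
force: [6.2, 3.1, -3.7]
width: 0.0271
grip_force: 29.9
t: 15.25
tool_pos: [0.5984, 0.2598, 0.1941]
tcp_rot: [0.667, 0.745, -0.003, -0.001]
force: [0.9, 0.6, 0.3]
width: 0.0851
grip_force: 0.0
t: 15.75
tool_pos: [0.5192, 0.1057, 0.2476]
tcp_rot: [0.667, 0.745, -0.0, -0.0]
force: [0.6, -0.2, -0.2]
width: 0.0853
grip_force: 0.0
t: 16.25
tool_pos: [0.4369, -0.0524, 0.2471]
tcp_rot: [0.671, 0.742, -0.003, -0.001]
force: [0.3, 0.3, -1.0]
width: 0.0855
grip_force: 0.0
```

View pics/out2.png

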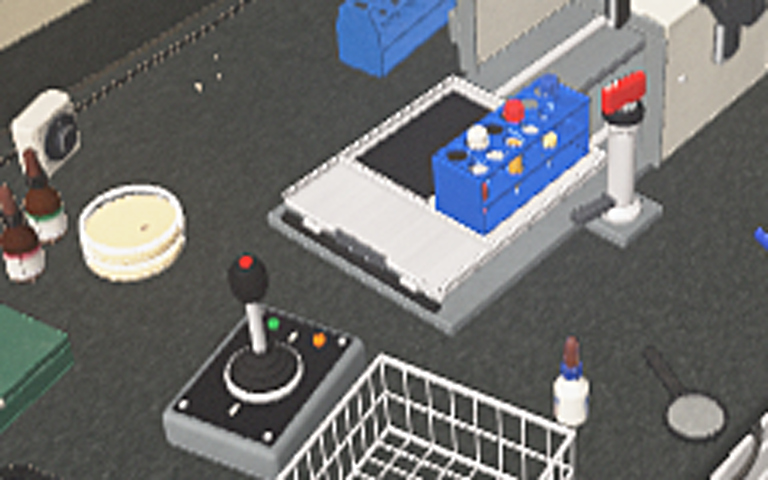

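View pics/out2t.png

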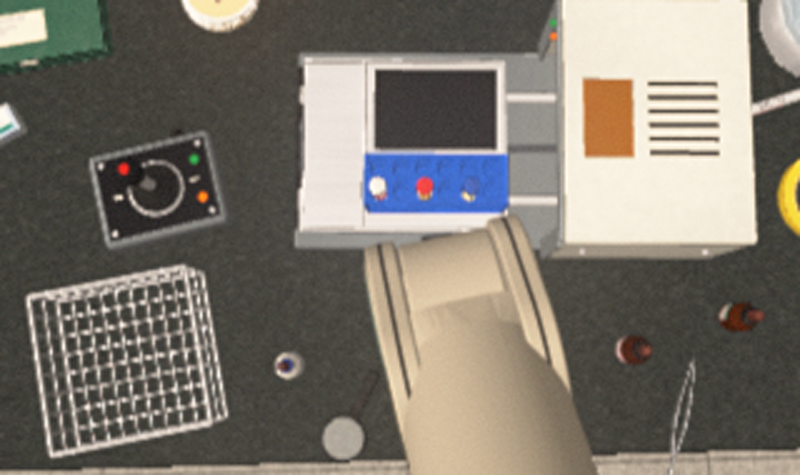

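The shuttle is fully out and the stick is upright. Three caps are visible: scene crop white (477,135), red (513,108), blue (546,85), and top crop (378,184), (424,184), (471,184). Now I'll compute the positions.

```bash
python3 - <<'E'
from h import *
np.set_printoptions(precision=4,suppress=True)
f=lambda u,v:(u/2.5+80-.3,v/2.5+100-.3)
g=lambda u,v:(u/3.2+80-.3,v/3.2+150-.3)
for n,a,b in(('w',(378,183),(478,131)),('r',(424,183),(514,106)),('b',(471,183),(547,83))):
    print(n,ray('top',*f(*a),.140),ray('scene',*g(*b),.138))
M=[ray('top',*f(*p),.037) for p in((375,71),(498,69),(498,148),(376,149))]; print(np.array(M),np.mean(M,0))
Q=[ray('top',*f(*p),.102) for p in((365,155),(508,155),(508,212),(365,213))]; print(np.array(Q),np.mean(Q,0))
B=[ray('top',*f(*p),.088) for p in((27,298),(187,266),(227,418),(52,457))]; print(np.array(B),np.mean(B,0))
print(r.read_state()['joint_positions'].round(2))
E
```

```text
w [0.5854 0.012  0.14  ] [0.5862 0.0084 0.138 ]
r [ 0.5843 -0.0349  0.14  ] [ 0.5836 -0.0376  0.138 ]
b [ 0.5832 -0.083   0.14  ] [ 0.5811 -0.0815  0.138 ]
[[ 0.7324  0.0175  0.037 ]
 [ 0.7318 -0.1234  0.037 ]
 [ 0.6397 -0.1203  0.037 ]
 [ 0.6416  0.0179  0.037 ]] [ 0.6864 -0.0521  0.037 ]
[[ 0.6222  0.0269  0.102 ]
 [ 0.6188 -0.1254  0.102 ]
 [ 0.5575 -0.1232  0.102 ]
 [ 0.56    0.0279  0.102 ]] [ 0.5896 -0.0485  0.102 ]
[[0.48   0.3852 0.088 ]
 [0.5097 0.2178 0.088 ]
 [0.3503 0.1753 0.088 ]
 [0.3156 0.355  0.088 ]] [0.4139 0.2833 0.088 ]
[ 0.42  0.34 -0.49  2.03  0.22  0.81 -0.1 ]
```

All three tubes and the mat check out: spacing is 47 mm, the mat is 140×92 mm, and the basket hasn't moved. First is the white tube, gripped across the row with the hand partly open.

```bash
cat >> h.py <<'E'
def basket(new=True):
    t=cv2.imread('pics/full_out2t.png')[200:288,88:174]
    for cam in ('top',):
        im=r.capture(cam); m=cv2.matchTemplate(im,t,cv2.TM_CCOEFF_NORMED); _,s,_,p=cv2.minMaxLoc(m)
        print('basket shift px',p[0]-88,p[1]-200,'score',round(s,3))
np.set_printoptions(precision=3,suppress=True)
E
python3 -m jog '[{"hand":0.6,"dx":0,"dy":0.8,"dz":0,"twist":0.6},{"hand":0.6,"dx":0.4,"dy":0.9,"dz":0,"twist":0},{"hand":0.6,"dx":0.4,"dy":0.9,"dz":0.5,"twist":0},{"hand":0.6,"dx":0.5,"dy":0.9,"dz":0.5,"twist":0},{"hand":0.6,"dx":0,"dy":0,"dz":0,"twist":0}]' 40
python3 - <<'E'
from h import *
print(rel([.585,.010,.107]),R.from_quat(r.read_state()['tcp_rot']).as_matrix().round(3)); basket()
E
```

```text
t: 16.85
tool_pos: [0.582, 0.0182, 0.2045]
tcp_rot: [0.696, 0.718, 0.001, -0.002]
force: [-1.4, 1.0, -0.4]
width: 0.0514
grip_force: 0.0
[-0.219  0.07   2.436] [[-0.032  0.999 -0.001]
 [ 0.999  0.032  0.005]
 [ 0.005 -0.001 -1.   ]]
basket shift px 0 0 score 0.998
```

```bash
python3 -m jog '[{"hand":0.6,"dx":-0.22,"dy":0.07,"dz":0.5,"twist":0},{"hand":0.6,"dx":0,"dy":0,"dz":0.7,"twist":0},{"hand":0.6,"dx":0,"dy":0,"dz":0.7,"twist":0},{"hand":0.6,"dx":0,"dy":0,"dz":0.5,"twist":0},{"hand":0.6,"dx":0,"dy":0,"dz":0,"twist":0}]' 40
python3 -m jog '[{"hand":0.05,"dx":0,"dy":0,"dz":0,"twist":0},{"hand":0.05,"dx":0,"dy":0,"dz":0,"twist":0},{"hand":0.05,"dx":0,"dy":0,"dz":0,"twist":0},{"hand":0.05,"dx":0,"dy":0,"dz":0,"twist":0},{"hand":0.05,"dx":0,"dy":0,"dz":0,"twist":0}]'
python3 -m jog '[{"hand":0.05,"dx":0,"dy":0,"dz":-0.4,"twist":0},{"hand":0.05,"dx":0,"dy":0,"dz":-0.7,"twist":0},{"hand":0.05,"dx":0,"dy":0,"dz":-0.7,"twist":0},{"hand":0.05,"dx":0,"dy":0,"dz":-0.7,"twist":0},{"hand":0.05,"dx":0,"dy":0,"dz":0,"twist":0}]'
python3 - <<'E'
from h import *
print(rel([.414,.31,.107]))
E
```

```text
t: 17.4
tool_pos: [0.5798, 0.0029, 0.1099]
tcp_rot: [0.698, 0.716, -0.002, -0.002]
force: [0.1, -0.1, -0.2]
width: 0.0514
grip_force: 0.0
t: 17.9
tool_pos: [0.5835, 0.0027, 0.1134]
tcp_rot: [0.698, 0.716, 0.001, 0.001]
force: [0.5, -1.1, 5.7]
width: 0.016
grip_force: 39.3
t: 18.4
tool_pos: [0.5849, 0.0029, 0.216]
tcp_rot: [0.698, 0.716, 0.003, 0.003]
force: [-0.1, 0.6, 0.4]
width: 0.0159
grip_force: 39.5
[ 7.779 -4.106  2.693]
```

```bash
python3 -m jog '[{"hand":0.05,"dx":0.86,"dy":-0.46,"dz":0,"twist":0},{"hand":0.05,"dx":0.86,"dy":-0.46,"dz":0,"twist":0},{"hand":0.05,"dx":0.86,"dy":-0.46,"dz":0,"twist":0},{"hand":0.05,"dx":0.86,"dy":-0.46,"dz":0,"twist":0},{"hand":0.05,"dx":0.86,"dy":-0.46,"dz":0,"twist":0}]'
python3 -m jog '[{"hand":0.05,"dx":0.86,"dy":-0.46,"dz":0,"twist":0},{"hand":0.05,"dx":0.86,"dy":-0.46,"dz":0,"twist":0},{"hand":0.05,"dx":0.86,"dy":-0.46,"dz":0,"twist":0},{"hand":0.05,"dx":0.86,"dy":-0.46,"dz":0,"twist":0},{"hand":0.05,"dx":0,"dy":0,"dz":0,"twist":0}]'
python3 - <<'E'
from h import *
print(rel([.414,.31,.105]));basket()
r.capture('scene')
im=r.capture('scene');cv2.imwrite('pics/full_b1.png',im)
t=cv2.imread('pics/full_out2.png')[262:358,158:262]
m=cv2.matchTemplate(im,t,cv2.TM_CCOEFF_NORMED);print(cv2.minMaxLoc(m))
E
```

```text
t: 18.9
tool_pos: [0.4849, 0.1731, 0.2114]
tcp_rot: [0.698, 0.716, -0.0, -0.0]
force: [0.8, 0.6, 0.7]
width: 0.016
grip_force: 39.5
t: 19.4
tool_pos: [0.4052, 0.3138, 0.212]
tcp_rot: [0.695, 0.719, 0.001, -0.002]
force: [-0.5, 0.2, 0.8]
width: 0.016
grip_force: 39.5
[-0.113  0.22   2.674]
basket shift px 0 0 score 0.944
(-0.1643456220626831, 0.9800206422805786, (245, 191), (158, 262))
```

```bash
python3 -m jog '[{"hand":0.05,"dx":-0.1,"dy":0.2,"dz":0.8,"twist":0},{"hand":0.05,"dx":0,"dy":0,"dz":0.8,"twist":0},{"hand":0.05,"dx":0,"dy":0,"dz":0.7,"twist":0},{"hand":0.05,"dx":0,"dy":0,"dz":0.37,"twist":0},{"hand":0.05,"dx":0,"dy":0,"dz":0,"twist":0}]'
python3 -m jog '[{"hand":0.6,"dx":0,"dy":0,"dz":0,"twist":0},{"hand":0.6,"dx":0,"dy":0,"dz":0,"twist":0},{"hand":0.6,"dx":0,"dy":0,"dz":0,"twist":0},{"hand":0.6,"dx":0,"dy":0,"dz":-0.8,"twist":0},{"hand":0.6,"dx":0,"dy":0,"dz":-0.9,"twist":0}]'
python3 -m jog '[{"hand":0.6,"dx":0,"dy":0,"dz":-0.8,"twist":0},{"hand":0.6,"dx":-0.93,"dy":0.46,"dz":0,"twist":0},{"hand":0.6,"dx":-0.93,"dy":0.46,"dz":0,"twist":0},{"hand":0.6,"dx":-0.93,"dy":0.46,"dz":0,"twist":0},{"hand":0.6,"dx":-0.93,"dy":0.46,"dz":0,"twist":0}]'
python3 -m jog '[{"hand":0.6,"dx":-0.93,"dy":0.46,"dz":0,"twist":0},{"hand":0.6,"dx":-0.93,"dy":0.46,"dz":0,"twist":0},{"hand":0.6,"dx":-0.93,"dy":0.46,"dz":0,"twist":0},{"hand":0.6,"dx":-0.93,"dy":0.46,"dz":0,"twist":0},{"hand":0.6,"dx":-0.93,"dy":0.46,"dz":0,"twist":0}]'
python3 -m jog '[{"hand":0.6,"dx":0,"dy":0,"dz":0,"twist":0},{"hand":0.6,"dx":0,"dy":0,"dz":0,"twist":0}]'
python3 - <<'E'
from h import *
print(rel([.583,-.037,.112]));snap('top','d1')
E
```

```text
t: 20.05
tool_pos: [0.417, 0.3011, 0.1028]
tcp_rot: [0.699, 0.715, -0.003, 0.0]
force: [0.2, 0.6, -0.3]
width: 0.0157
grip_force: 39.5
t: 20.55
tool_pos: [0.4166, 0.3036, 0.1735]
tcp_rot: [0.698, 0.716, -0.001, -0.0]
force: [0.3, 0.9, -0.5]
width: 0.0511
grip_force: 0.0
t: 21.05
tool_pos: [0.4954, 0.1557, 0.206]
tcp_rot: [0.698, 0.716, 0.001, 0.001]
force: [0.1, 0.5, 0.2]
width: 0.0512
grip_force: 0.0
t: 21.55
tool_pos: [0.5918, -0.0283, 0.2059]
tcp_rot: [0.698, 0.716, 0.0, 0.001]
force: [0.9, 0.5, 0.3]
width: 0.0513
grip_force: 0.0
t: 21.75
tool_pos: [0.5912, -0.0277, 0.2053]
tcp_rot: [0.699, 0.715, 0.0, 0.0]
force: [-0.2, 1.2, 0.1]
width: 0.0514
grip_force: 0.0
[-0.228 -0.211  2.333]
```

```bash
python3 -m jog '[{"hand":0.6,"dx":-0.2,"dy":-0.2,"dz":0.5,"twist":0},{"hand":0.6,"dx":0,"dy":0,"dz":0.7,"twist":0},{"hand":0.6,"dx":0,"dy":0,"dz":0.7,"twist":0},{"hand":0.6,"dx":0,"dy":0,"dz":0.43,"twist":0},{"hand":0.6,"dx":0,"dy":0,"dz":0,"twist":0}]' 40
python3 -m jog '[{"hand":0.05,"dx":0,"dy":0,"dz":0,"twist":0},{"hand":0.05,"dx":0,"dy":0,"dz":0,"twist":0},{"hand":0.05,"dx":0,"dy":0,"dz":0,"twist":0},{"hand":0.05,"dx":0,"dy":0,"dz":0,"twist":0},{"hand":0.05,"dx":0,"dy":0,"dz":0,"twist":0}]'
python3 -m jog '[{"hand":0.05,"dx":0,"dy":0,"dz":-0.4,"twist":0},{"hand":0.05,"dx":0,"dy":0,"dz":-0.7,"twist":0},{"hand":0.05,"dx":0,"dy":0,"dz":-0.7,"twist":0},{"hand":0.05,"dx":0,"dy":0,"dz":-0.7,"twist":0},{"hand":0.05,"dx":0,"dy":0,"dz":0,"twist":0}]'
python3 - <<'E'
from h import *
print(rel([.414,.265,.107]));basket()
E
```

```text
t: 22.3
tool_pos: [0.581, -0.0328, 0.11]
tcp_rot: [0.697, 0.717, -0.001, -0.002]
force: [-1.4, 1.2, -0.7]
width: 0.051
grip_force: 0.0
t: 22.8
tool_pos: [0.5842, -0.0346, 0.1132]
tcp_rot: [0.698, 0.716, 0.001, 0.001]
force: [-0.0, -0.1, 6.9]
width: 0.0161
grip_force: 39.4
t: 23.3
tool_pos: [0.5859, -0.0345, 0.2159]
tcp_rot: [0.698, 0.716, 0.003, 0.003]
force: [0.5, 0.7, -0.2]
width: 0.016
grip_force: 39.3
[ 7.59  -4.135  2.688]
basket shift px 0 0 score 0.974
```

```bash
for i in 1 2; do python3 -m jog '[{"hand":0.05,"dx":0.95,"dy":-0.5,"dz":0,"twist":0},{"hand":0.05,"dx":0.95,"dy":-0.5,"dz":0,"twist":0},{"hand":0.05,"dx":0.95,"dy":-0.5,"dz":0,"twist":0},{"hand":0.05,"dx":0.95,"dy":-0.5,"dz":0,"twist":0},{"hand":0.05,"dx":0,"dy":0,"dz":0,"twist":0}]' >/dev/null; done
python3 - <<'E'
from h import *
print(rel([.414,.265,.107]));basket()
E
```

```text
[-0.164  0.05   2.613]
basket shift px 0 0 score 0.767
```

```bash
python3 -m jog '[{"hand":0.05,"dx":-0.1,"dy":0.05,"dz":0.8,"twist":0},{"hand":0.05,"dx":0,"dy":0,"dz":0.8,"twist":0},{"hand":0.05,"dx":0,"dy":0,"dz":0.7,"twist":0},{"hand":0.05,"dx":0,"dy":0,"dz":0.3,"twist":0},{"hand":0.05,"dx":0,"dy":0,"dz":0,"twist":0}]'
python3 -m jog '[{"hand":0.5,"dx":0,"dy":0,"dz":0,"twist":0},{"hand":0.5,"dx":0,"dy":0,"dz":0,"twist":0},{"hand":0.5,"dx":0,"dy":0,"dz":0,"twist":0},{"hand":0.5,"dx":0,"dy":0,"dz":-0.8,"twist":0},{"hand":0.5,"dx":0,"dy":0,"dz":-0.9,"twist":0}]'
python3 -m jog '[{"hand":0.5,"dx":0,"dy":0,"dz":-0.8,"twist":0},{"hand":0.5,"dx":-0.97,"dy":0.44,"dz":0,"twist":0},{"hand":0.5,"dx":-0.97,"dy":0.44,"dz":0,"twist":0},{"hand":0.5,"dx":-0.97,"dy":0.44,"dz":0,"twist":0},{"hand":0.5,"dx":-0.97,"dy":0.44,"dz":0,"twist":0}]'
python3 -m jog '[{"hand":0.5,"dx":-0.97,"dy":0.44,"dz":0,"twist":0},{"hand":0.5,"dx":-0.97,"dy":0.44,"dz":0,"twist":0},{"hand":0.5,"dx":-0.97,"dy":0.44,"dz":0,"twist":0},{"hand":0.5,"dx":-0.97,"dy":0.44,"dz":0,"twist":0},{"hand":0.5,"dx":-0.97,"dy":0.44,"dz":0,"twist":0}]'
python3 -m jog '[{"hand":0.5,"dx":0,"dy":0,"dz":0,"twist":0},{"hand":0.5,"dx":0,"dy":0,"dz":0,"twist":0}]'
python3 - <<'E'
from h import *
print(rel([.582,-.082,.112]));snap('top','d2');basket()
E
```

```text
t: 24.9
tool_pos: [0.4174, 0.2595, 0.1061]
tcp_rot: [0.699, 0.715, -0.002, -0.0]
force: [-1.0, 0.5, 0.5]
width: 0.0164
grip_force: 39.3
t: 25.4
tool_pos: [0.4172, 0.2609, 0.1764]
tcp_rot: [0.698, 0.716, -0.001, -0.0]
force: [1.6, 0.2, 0.4]
width: 0.0427
grip_force: 0.0
t: 25.9
tool_pos: [0.4929, 0.1064, 0.2088]
tcp_rot: [0.698, 0.716, 0.001, 0.001]
force: [1.1, -0.0, -0.2]
width: 0.0424
grip_force: 0.0
t: 26.4
tool_pos: [0.5856, -0.0857, 0.2088]
tcp_rot: [0.698, 0.716, 0.0, 0.001]
force: [0.6, 0.3, -1.0]
width: 0.0431
grip_force: 0.0
t: 26.6
tool_pos: [0.5849, -0.085, 0.2081]
tcp_rot: [0.699, 0.715, 0.0, 0.0]
force: [0.4, 0.6, -0.6]
width: 0.0425
grip_force: 0.0
[ 0.077 -0.071  2.402]
basket shift px 0 0 score 0.965
```

```bash
python3 -m jog '[{"hand":0.5,"dx":0.08,"dy":-0.06,"dz":0.5,"twist":0},{"hand":0.5,"dx":0,"dy":0,"dz":0.7,"twist":0},{"hand":0.5,"dx":0,"dy":0,"dz":0.7,"twist":0},{"hand":0.5,"dx":0,"dy":0,"dz":0.45,"twist":0},{"hand":0.5,"dx":0,"dy":0,"dz":0,"twist":0}]' 40
python3 -m jog '[{"hand":0.05,"dx":0,"dy":0,"dz":0,"twist":0},{"hand":0.05,"dx":0,"dy":0,"dz":0,"twist":0},{"hand":0.05,"dx":0,"dy":0,"dz":0,"twist":0},{"hand":0.05,"dx":0,"dy":0,"dz":0,"twist":0},{"hand":0.05,"dx":0,"dy":0,"dz":0,"twist":0}]'
python3 -m jog '[{"hand":0.05,"dx":0,"dy":0,"dz":-0.4,"twist":0},{"hand":0.05,"dx":0,"dy":0,"dz":-0.7,"twist":0},{"hand":0.05,"dx":0,"dy":0,"dz":-0.7,"twist":0},{"hand":0.05,"dx":0,"dy":0,"dz":-0.7,"twist":0},{"hand":0.05,"dx":0,"dy":0,"dz":0,"twist":0}]'
python3 - <<'E'
from h import *
print(rel([.414,.285,.107]));basket()
E
```

```text
t: 27.2
tool_pos: [0.5801, -0.0788, 0.1119]
tcp_rot: [0.697, 0.717, -0.001, -0.002]
force: [-0.2, -0.4, -0.2]
width: 0.0424
grip_force: 0.0
t: 27.7
tool_pos: [0.5831, -0.0808, 0.1151]
tcp_rot: [0.698, 0.716, 0.001, 0.001]
force: [-1.6, -0.5, 6.5]
width: 0.0157
grip_force: 39.3
t: 28.2
tool_pos: [0.5851, -0.0807, 0.218]
tcp_rot: [0.698, 0.716, 0.003, 0.003]
force: [0.6, 0.5, 0.0]
width: 0.0161
grip_force: 39.3
[ 9.247 -4.079  2.732]
basket shift px 0 0 score 0.965
```

```bash
for i in 1 2; do python3 -m jog '[{"hand":0.05,"dx":0.92,"dy":-0.41,"dz":0,"twist":0},{"hand":0.05,"dx":0.92,"dy":-0.41,"dz":0,"twist":0},{"hand":0.05,"dx":0.92,"dy":-0.41,"dz":0,"twist":0},{"hand":0.05,"dx":0.92,"dy":-0.41,"dz":0,"twist":0},{"hand":0.05,"dx":0.92,"dy":-0.41,"dz":0,"twist":0}]' >/dev/null; done
python3 - <<'E'
from h import *
print(rel([.414,.285,.107]));basket()
E
python3 -m jog '[{"hand":0.05,"dx":0,"dy":0,"dz":0.8,"twist":0},{"hand":0.05,"dx":0,"dy":0,"dz":0.8,"twist":0},{"hand":0.05,"dx":0,"dy":0,"dz":0.6,"twist":0},{"hand":0.05,"dx":0,"dy":0,"dz":0.2,"twist":0},{"hand":0.05,"dx":0,"dy":0,"dz":0,"twist":0}]'
python3 -m jog '[{"hand":0.6,"dx":0,"dy":0,"dz":0,"twist":0},{"hand":0.6,"dx":0,"dy":0,"dz":0,"twist":0},{"hand":0.6,"dx":0,"dy":0,"dz":0,"twist":0},{"hand":0.6,"dx":0,"dy":0,"dz":-0.8,"twist":0},{"hand":0.6,"dx":0,"dy":0,"dz":-0.9,"twist":0}]'
for i in 1 2; do python3 -m jog '[{"hand":0.6,"dx":-1,"dy":0,"dz":-0.2,"twist":0},{"hand":0.6,"dx":-1,"dy":0,"dz":-0.2,"twist":0},{"hand":0.6,"dx":-1,"dy":0,"dz":0,"twist":0},{"hand":0.6,"dx":-1,"dy":0,"dz":0,"twist":0},{"hand":0.6,"dx":-1,"dy":0,"dz":0,"twist":0}]'; done
python3 - <<'E'
from h import *
im=r.capture('top');im2=r.capture('scene')
a=cv2.resize(im[190:290,80:190],(550,500),interpolation=cv2.INTER_CUBIC)
cv2.imwrite('pics/v3.png',a);cv2.imwrite('pics/full_v3.png',im);cv2.imwrite('pics/full_v3s.png',im2)
s=r.read_state();print(s['joint_positions'].round(2))
E
```

```text
[0.028 0.152 2.647]
basket shift px 0 0 score 0.792
t: 29.8
tool_pos: [0.4085, 0.2823, 0.1165]
tcp_rot: [0.698, 0.716, -0.002, -0.0]
force: [-0.2, 0.0, 0.1]
width: 0.0157
grip_force: 39.3
t: 30.3
tool_pos: [0.4087, 0.2826, 0.1863]
tcp_rot: [0.698, 0.716, -0.001, -0.0]
force: [1.0, -0.4, -0.0]
width: 0.0511
grip_force: 0.0
t: 30.8
tool_pos: [0.4145, 0.0816, 0.2026]
tcp_rot: [0.698, 0.716, 0.001, 0.001]
force: [1.0, 0.3, -0.1]
width: 0.0515
grip_force: 0.0
t: 31.3
tool_pos: [0.4193, -0.1186, 0.2186]
tcp_rot: [0.698, 0.716, 0.0, 0.001]
force: [1.6, 0.2, 0.5]
width: 0.0511
grip_force: 0.0
[ 0.58  0.38 -0.48  2.09  0.26  0.73 -0.05]
```

View pics/v3.png

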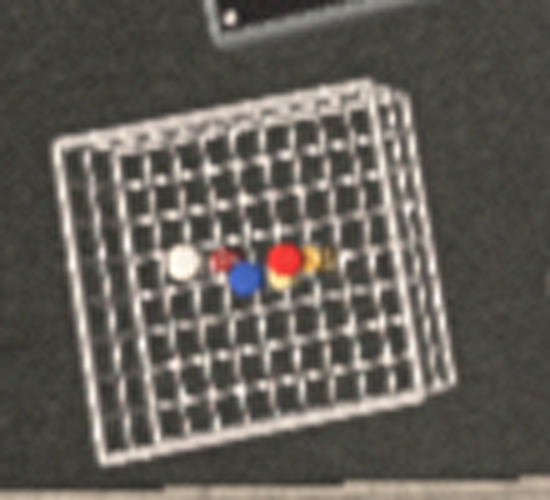

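All three tubes are in the basket: white at (183,262), blue at (243,278), red at (285,260). Next I'll triangulate the bottles.

```bash
python3 - <<'E'
from h import *
im=cv2.imread('pics/full_s0.png');a=cv2.resize(im[145:215,315:360],None,fx=8,fy=8,interpolation=cv2.INTER_CUBIC)
cv2.imwrite('pics/bt.png',a)
im=cv2.imread('pics/full_v3.png');
m=cv2.imread('pics/full_t0.png');print(np.abs(im[215:250,325:395].astype(int)-m[215:250,325:395]).max(2).mean())
for X in((.4094,-.2622,.102),(.4427,-.3827,.102)): print((proj('scene',X)-[315,145])*8+4, (proj('scene',[X[0],X[1],0])-[315,145])*8+4)
E
```

```text
36.55510204081633
[156.122 262.065] [130.27  473.199]
[237.962  83.815] [210.35  290.126]
```

View pics/bt.png

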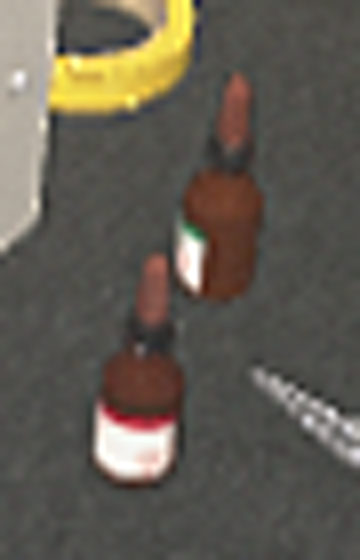

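The bulbs at crop (155,258) and (237,78) match the projected top-view positions within about 1 px. Next is the red bottle.

```bash
python3 -m jog '[{"hand":0.85,"dx":-0.9,"dy":0,"dz":0,"twist":0},{"hand":0.85,"dx":-0.9,"dy":-0.1,"dz":0,"twist":0},{"hand":0.85,"dx":-0.9,"dy":-0.1,"dz":0,"twist":0},{"hand":0.85,"dx":-0.8,"dy":-0.1,"dz":0,"twist":0},{"hand":0.85,"dx":0,"dy":0,"dz":0,"twist":0}]' 40
python3 -m jog '[{"hand":0.85,"dx":0,"dy":0,"dz":0,"twist":0},{"hand":0.85,"dx":0,"dy":0,"dz":0,"twist":0}]'
python3 - <<'E'
from h import *
print(rel([.410,-.263,.036]));snap('top','bb1')
E
```

```text
t: 31.9
tool_pos: [0.4098, -0.2616, 0.218]
tcp_rot: [0.701, 0.713, -0.001, 0.001]
force: [-0.7, 0.3, -0.5]
width: 0.0727
grip_force: 0.0
t: 32.1
tool_pos: [0.411, -0.2555, 0.2181]
tcp_rot: [0.698, 0.716, 0.0, 0.0]
force: [0.1, -0.6, -0.1]
width: 0.0725
grip_force: 0.0
[-0.189 -0.032  4.552]
```

```bash
python3 -m jog '[{"hand":0.85,"dx":-0.18,"dy":-0.03,"dz":0.8,"twist":0},{"hand":0.85,"dx":0,"dy":0,"dz":0.9,"twist":0},{"hand":0.85,"dx":0,"dy":0,"dz":0.8,"twist":0},{"hand":0.85,"dx":0,"dy":0,"dz":0.7,"twist":0},{"hand":0.85,"dx":0,"dy":0,"dz":0.6,"twist":0}]' 40
python3 -m jog '[{"hand":0.85,"dx":0,"dy":0,"dz":0.5,"twist":0},{"hand":0.85,"dx":0,"dy":0,"dz":0.25,"twist":0},{"hand":0.85,"dx":0,"dy":0,"dz":0,"twist":0},{"hand":0.85,"dx":0,"dy":0,"dz":0,"twist":0}]'
python3 -m jog '[{"hand":0.4,"dx":0,"dy":0,"dz":0,"twist":0},{"hand":0.25,"dx":0,"dy":0,"dz":0,"twist":0},{"hand":0.25,"dx":0,"dy":0,"dz":0,"twist":0},{"hand":0.25,"dx":0,"dy":0,"dz":0,"twist":0},{"hand":0.25,"dx":0,"dy":0,"dz":0,"twist":0}]'
python3 -m jog '[{"hand":0.25,"dx":0,"dy":0,"dz":0,"twist":0},{"hand":0.25,"dx":0,"dy":0,"dz":0,"twist":0},{"hand":0.25,"dx":0,"dy":0,"dz":0,"twist":0}]'
```

```text
t: 32.65
tool_pos: [0.4099, -0.2627, 0.0646]
tcp_rot: [0.698, 0.717, 0.0, -0.0]
force: [-0.1, 0.3, -0.7]
width: 0.0725
grip_force: 0.0
t: 33.05
tool_pos: [0.4102, -0.2639, 0.0363]
tcp_rot: [0.698, 0.716, 0.0, 0.0]
force: [0.2, -0.5, -0.2]
width: 0.0723
grip_force: 0.0
t: 33.55
tool_pos: [0.4101, -0.2646, 0.0366]
tcp_rot: [0.698, 0.716, 0.0, 0.001]
force: [-0.0, 0.2, 6.1]
width: 0.0308
grip_force: 39.2
t: 33.85
tool_pos: [0.41, -0.2646, 0.0366]
tcp_rot: [0.698, 0.716, 0.0, 0.001]
force: [-0.8, 0.6, 5.9]
width: 0.0305
grip_force: 39.2
```

```bash
python3 -m jog '[{"hand":0.25,"dx":0,"dy":0,"dz":-0.5,"twist":0},{"hand":0.25,"dx":0,"dy":0,"dz":-0.9,"twist":0},{"hand":0.25,"dx":0,"dy":0,"dz":-1,"twist":0},{"hand":0.25,"dx":0,"dy":0,"dz":-1,"twist":0},{"hand":0.25,"dx":0.3,"dy":0,"dz":-1,"twist":0}]'
python3 -m jog '[{"hand":0.25,"dx":0.6,"dy":0.4,"dz":-0.7,"twist":0},{"hand":0.25,"dx":0.8,"dy":0.8,"dz":0,"twist":0},{"hand":0.25,"dx":0.7,"dy":0.8,"dz":0,"twist":0},{"hand":0.25,"dx":0.7,"dy":0.8,"dz":0,"twist":0},{"hand":0.25,"dx":0.7,"dy":0.8,"dz":0,"twist":0}]'
python3 -m jog '[{"hand":0.25,"dx":0.7,"dy":0.8,"dz":0,"twist":0},{"hand":0.25,"dx":0.7,"dy":0.8,"dz":0,"twist":0},{"hand":0.25,"dx":0.4,"dy":0.7,"dz":0,"twist":0},{"hand":0.25,"dx":0.2,"dy":0.6,"dz":0,"twist":0},{"hand":0.25,"dx":0,"dy":0,"dz":0,"twist":0}]'
python3 - <<'E'
from h import *
print(rel([.688,-.017,.075]));print(R.from_quat(r.read_state()['tcp_rot']).as_matrix()[:,2]); snap('top','p1');snap('scene','p1s')
E
```

```text
t: 34.35
tool_pos: [0.4088, -0.2535, 0.2135]
tcp_rot: [0.699, 0.715, -0.0, 0.0]
force: [0.4, -1.0, -1.2]
width: 0.0308
grip_force: 39.9
t: 34.85
tool_pos: [0.5506, -0.1078, 0.2401]
tcp_rot: [0.699, 0.716, -0.0, 0.0]
force: [0.2, -0.5, -0.5]
width: 0.0307
grip_force: 39.9
t: 35.35
tool_pos: [0.666, -0.0232, 0.2393]
tcp_rot: [0.697, 0.717, 0.001, -0.0]
force: [-0.2, 0.2, -0.2]
width: 0.0304
grip_force: 39.9
[0.131 0.545 4.11 ]
[ 0.002  0.002 -1.   ]
```

```bash
python3 -m jog '[{"hand":0.25,"dx":0.13,"dy":0.54,"dz":0.5,"twist":0},{"hand":0.25,"dx":0,"dy":0,"dz":0.9,"twist":0},{"hand":0.25,"dx":0,"dy":0,"dz":0.9,"twist":0},{"hand":0.25,"dx":0,"dy":0,"dz":0.8,"twist":0},{"hand":0.25,"dx":0,"dy":0,"dz":0.4,"twist":0}]'
python3 -m jog '[{"hand":0.25,"dx":0,"dy":0,"dz":0.3,"twist":0},{"hand":0.25,"dx":0,"dy":0,"dz":0.2,"twist":0},{"hand":0.25,"dx":0,"dy":0,"dz":0,"twist":0},{"hand":0.25,"dx":0,"dy":0,"dz":0,"twist":0},{"hand":0.25,"dx":0,"dy":0,"dz":0,"twist":0}]'
python3 - <<'E'
from h import *
print(rel([.688,-.017,.0736]))
E
```

```text
t: 35.95
tool_pos: [0.6823, -0.022, 0.0969]
tcp_rot: [0.699, 0.715, -0.002, -0.002]
force: [-0.8, -1.4, -1.3]
width: 0.0307
grip_force: 40.0
t: 36.45
tool_pos: [0.6862, -0.0201, 0.0811]
tcp_rot: [0.698, 0.716, 0.001, 0.001]
force: [-0.5, 0.3, -0.2]
width: 0.0308
grip_force: 40.0
[0.075 0.045 0.188]
```

```bash
python3 -m jog '[{"hand":0.25,"dx":0,"dy":0,"dz":0.1,"twist":0},{"hand":0.25,"dx":0,"dy":0,"dz":0.06,"twist":0},{"hand":0.25,"dx":0,"dy":0,"dz":0,"twist":0},{"hand":0.25,"dx":0,"dy":0,"dz":0,"twist":0}]'
```

```text
t: 36.85
tool_pos: [0.6852, -0.0202, 0.0732]
tcp_rot: [0.698, 0.716, -0.0, -0.0]
force: [1.0, -0.4, -0.1]
width: 0.0305
grip_force: 40.0
```

```bash
python3 -m jog '[{"hand":0.25,"dx":0,"dy":0,"dz":0.04,"twist":0},{"hand":0.25,"dx":0,"dy":0,"dz":0,"twist":0}]'
python3 -m jog '[{"hand":0.25,"dx":0,"dy":0,"dz":0.03,"twist":0},{"hand":0.25,"dx":0,"dy":0,"dz":0,"twist":0}]'
```

```text
t: 37.05
tool_pos: [0.6856, -0.02, 0.0726]
tcp_rot: [0.698, 0.716, 0.0, 0.0]
force: [-1.2, 0.0, 3.6]
width: 0.0305
grip_force: 40.4
t: 37.25
tool_pos: [0.6856, -0.0199, 0.0726]
tcp_rot: [0.698, 0.716, 0.0, 0.0]
force: [-3.5, 0.3, 12.4]
width: 0.0309
grip_force: 41.3
```

```bash
python3 -m jog '[{"hand":0.5,"dx":0,"dy":0,"dz":0,"twist":0},{"hand":0.65,"dx":0,"dy":0,"dz":0,"twist":0},{"hand":0.65,"dx":0,"dy":0,"dz":0,"twist":0},{"hand":0.65,"dx":0,"dy":0,"dz":-0.3,"twist":0},{"hand":0.65,"dx":0,"dy":0,"dz":-0.7,"twist":0}]'
python3 -m jog '[{"hand":0.65,"dx":0,"dy":0,"dz":-1,"twist":0},{"hand":0.65,"dx":0,"dy":0,"dz":-1,"twist":0},{"hand":0.65,"dx":0,"dy":0,"dz":-1,"twist":0},{"hand":0.85,"dx":-0.3,"dy":-0.5,"dz":-0.3,"twist":0},{"hand":0.85,"dx":-0.7,"dy":-0.6,"dz":0,"twist":0}]'
python3 -m jog '[{"hand":0.85,"dx":-0.8,"dy":-0.6,"dz":0,"twist":0},{"hand":0.85,"dx":-0.8,"dy":-0.6,"dz":0,"twist":0},{"hand":0.85,"dx":-0.8,"dy":-0.6,"dz":0,"twist":0},{"hand":0.85,"dx":-0.8,"dy":-0.6,"dz":0,"twist":0},{"hand":0.85,"dx":-0.8,"dy":-0.6,"dz":0,"twist":0}]'
python3 -m jog '[{"hand":0.85,"dx":-0.8,"dy":-0.6,"dz":0,"twist":0},{"hand":0.85,"dx":-0.8,"dy":-0.5,"dz":0,"twist":0},{"hand":0.85,"dx":-0.8,"dy":-0.5,"dz":0,"twist":0},{"hand":0.85,"dx":-0.8,"dy":-0.5,"dz":0,"twist":0},{"hand":0.85,"dx":0,"dy":0,"dz":0,"twist":0}]'
python3 -m jog '[{"hand":0.85,"dx":0,"dy":0,"dz":0,"twist":0},{"hand":0.85,"dx":0,"dy":0,"dz":0,"twist":0}]'
python3 - <<'E'
from h import *
print(rel([.442,-.382,.036]),r.read_state()['joint_positions'].round(2)); basket()
a=r.capture('scene')[150:290,140:300]; b=r.capture('top')[100:230,190:330]
cv2.imwrite('pics/p2.png',np.hstack([cv2.resize(a,(400,350),interpolation=cv2.INTER_CUBIC),cv2.resize(b,(377,350),interpolation=cv2.INTER_CUBIC)]))
E
```

```text
t: 37.75
tool_pos: [0.6833, -0.0204, 0.1088]
tcp_rot: [0.698, 0.716, -0.002, -0.002]
force: [0.9, 0.8, 0.4]
width: 0.0555
grip_force: 0.0
t: 38.25
tool_pos: [0.6443, -0.0574, 0.2466]
tcp_rot: [0.696, 0.718, 0.004, 0.002]
force: [0.6, 0.3, -0.3]
width: 0.0727
grip_force: 0.0
t: 38.75
tool_pos: [0.5253, -0.2254, 0.2434]
tcp_rot: [0.698, 0.716, 0.0, 0.001]
force: [0.3, -0.1, -0.7]
width: 0.0727
grip_force: 0.0
t: 39.25
tool_pos: [0.4411, -0.3606, 0.2428]
tcp_rot: [0.702, 0.712, -0.002, 0.0]
force: [-0.1, -1.0, 0.0]
width: 0.0727
grip_force: 0.0
t: 39.45
tool_pos: [0.4464, -0.3529, 0.2431]
tcp_rot: [0.698, 0.716, 0.001, 0.0]
force: [0.5, 0.0, -0.1]
width: 0.0726
grip_force: 0.0
[-0.727 -0.136  5.177] [ 0.93  0.53 -0.48  1.73  0.29  0.95  0.37]
basket shift px 0 0 score 0.955
```

View pics/p2.png

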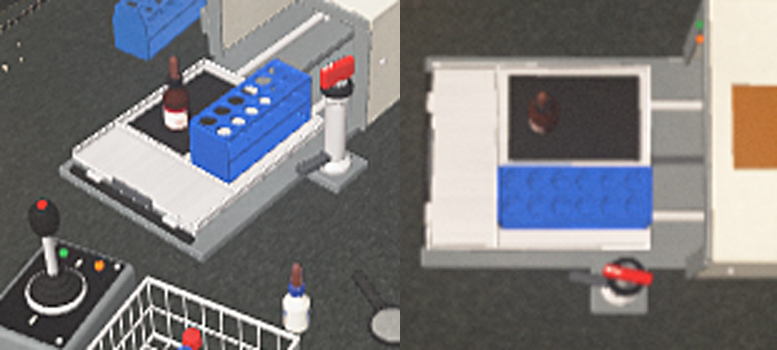

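The red bottle stands upright on the mat at the left: scene (175,105), top (543,112). Now the green-label bottle.

```bash
python3 -m jog '[{"hand":0.85,"dx":-0.7,"dy":-0.13,"dz":0.4,"twist":0},{"hand":0.85,"dx":0,"dy":0,"dz":0.6,"twist":0},{"hand":0.85,"dx":0,"dy":0,"dz":0.5,"twist":0},{"hand":0.85,"dx":0,"dy":0,"dz":0,"twist":0},{"hand":0.85,"dx":0,"dy":0,"dz":0,"twist":0}]' 40
python3 - <<'E'
from h import *
print(rel([.442,-.382,.036]))
E
```

```text
t: 40.1
tool_pos: [0.4416, -0.3816, 0.1828]
tcp_rot: [0.698, 0.716, 0.0, -0.0]
force: [-0.6, 0.6, -0.2]
width: 0.0729
grip_force: 0.0
[-0.012  0.008  3.67 ]
```

```bash
python3 -m jog '[{"hand":0.85,"dx":0,"dy":0,"dz":0.8,"twist":0},{"hand":0.85,"dx":0,"dy":0,"dz":0.8,"twist":0},{"hand":0.85,"dx":0,"dy":0,"dz":0.7,"twist":0},{"hand":0.85,"dx":0,"dy":0,"dz":0.6,"twist":0},{"hand":0.85,"dx":0,"dy":0,"dz":0.4,"twist":0}]' 40
python3 -m jog '[{"hand":0.85,"dx":0,"dy":0,"dz":0.3,"twist":0},{"hand":0.85,"dx":0,"dy":0,"dz":0.06,"twist":0},{"hand":0.85,"dx":0,"dy":0,"dz":0,"twist":0},{"hand":0.85,"dx":0,"dy":0,"dz":0,"twist":0}]'
python3 -m jog '[{"hand":0.4,"dx":0,"dy":0,"dz":0,"twist":0},{"hand":0.25,"dx":0,"dy":0,"dz":0,"twist":0},{"hand":0.25,"dx":0,"dy":0,"dz":0,"twist":0},{"hand":0.25,"dx":0,"dy":0,"dz":0,"twist":0},{"hand":0.25,"dx":0,"dy":0,"dz":0,"twist":0}]'
python3 -m jog '[{"hand":0.25,"dx":0,"dy":0,"dz":0,"twist":0},{"hand":0.25,"dx":0,"dy":0,"dz":0,"twist":0},{"hand":0.25,"dx":0,"dy":0,"dz":0,"twist":0}]'
```

```text
t: 40.6
tool_pos: [0.4418, -0.3822, 0.0503]
tcp_rot: [0.698, 0.716, 0.0, 0.0]
force: [-0.2, 0.6, -0.3]
width: 0.0727
grip_force: 0.0
t: 41.0
tool_pos: [0.4417, -0.3828, 0.0373]
tcp_rot: [0.698, 0.716, 0.0, 0.001]
force: [-0.0, 0.4, -0.2]
width: 0.0725
grip_force: 0.0
t: 41.5
tool_pos: [0.4413, -0.3826, 0.0366]
tcp_rot: [0.698, 0.716, 0.0, 0.0]
force: [0.4, -0.3, 4.9]
width: 0.0308
grip_force: 39.1
t: 41.8
tool_pos: [0.4413, -0.3826, 0.0366]
tcp_rot: [0.698, 0.716, -0.0, 0.0]
force: [-0.1, 1.3, 5.6]
width: 0.0307
grip_force: 39.1
```

```bash
python3 -m jog '[{"hand":0.25,"dx":0,"dy":0,"dz":-0.5,"twist":0},{"hand":0.25,"dx":0,"dy":0,"dz":-0.9,"twist":0},{"hand":0.25,"dx":0,"dy":0,"dz":-1,"twist":0},{"hand":0.25,"dx":0,"dy":0,"dz":-1,"twist":0},{"hand":0.25,"dx":0.3,"dy":0,"dz":-1,"twist":0}]' >/dev/null
python3 -m jog '[{"hand":0.25,"dx":0.6,"dy":0,"dz":-0.7,"twist":0},{"hand":0.25,"dx":0.9,"dy":0,"dz":-0.3,"twist":0},{"hand":0.25,"dx":0.9,"dy":0.3,"dz":0,"twist":0},{"hand":0.25,"dx":0.9,"dy":0.5,"dz":0,"twist":0},{"hand":0.25,"dx":0.9,"dy":0.7,"dz":0,"twist":0}]'
python3 -m jog '[{"hand":0.25,"dx":0.8,"dy":0.8,"dz":0,"twist":0},{"hand":0.25,"dx":0.8,"dy":0.8,"dz":0,"twist":0},{"hand":0.25,"dx":0.7,"dy":0.8,"dz":0,"twist":0},{"hand":0.25,"dx":0.4,"dy":0.9,"dz":0,"twist":0},{"hand":0.25,"dx":0.2,"dy":0.8,"dz":0,"twist":0}]'
python3 -m jog '[{"hand":0.25,"dx":0,"dy":0.5,"dz":0,"twist":0},{"hand":0.25,"dx":0,"dy":0,"dz":0,"twist":0},{"hand":0.25,"dx":0,"dy":0,"dz":0,"twist":0}]'
python3 - <<'E'
from h import *
print(rel([.687,-.082,.0736]));print(R.from_quat(r.read_state()['tcp_rot']).as_matrix()[:,2])
E
```

```text
t: 42.8
tool_pos: [0.4954, -0.2002, 0.252]
tcp_rot: [0.699, 0.715, -0.001, -0.0]
force: [1.6, -0.3, -0.3]
width: 0.0307
grip_force: 39.6
t: 43.3
tool_pos: [0.6587, -0.0777, 0.2517]
tcp_rot: [0.697, 0.717, 0.0, -0.001]
force: [0.6, 0.4, 0.2]
width: 0.0308
grip_force: 39.6
t: 43.6
tool_pos: [0.6765, -0.0805, 0.251]
tcp_rot: [0.698, 0.716, -0.001, -0.001]
force: [0.2, -0.5, -1.1]
width: 0.031
grip_force: 39.6
[-0.044  0.273  4.435]
[-0.003 -0.    -1.   ]
```

```bash
python3 -m jog '[{"hand":0.25,"dx":-0.04,"dy":0.25,"dz":0.5,"twist":0},{"hand":0.25,"dx":0,"dy":0,"dz":0.9,"twist":0},{"hand":0.25,"dx":0,"dy":0,"dz":0.9,"twist":0},{"hand":0.25,"dx":0,"dy":0,"dz":0.8,"twist":0},{"hand":0.25,"dx":0,"dy":0,"dz":0.6,"twist":0}]'
python3 -m jog '[{"hand":0.25,"dx":0,"dy":0,"dz":0.3,"twist":0},{"hand":0.25,"dx":0,"dy":0,"dz":0.2,"twist":0},{"hand":0.25,"dx":0,"dy":0,"dz":0.1,"twist":0},{"hand":0.25,"dx":0,"dy":0,"dz":0,"twist":0},{"hand":0.25,"dx":0,"dy":0,"dz":0,"twist":0}]'
```

```text
t: 44.1
tool_pos: [0.6849, -0.0829, 0.1021]
tcp_rot: [0.699, 0.715, -0.001, -0.001]
force: [-0.2, 0.6, -0.5]
width: 0.0308
grip_force: 39.6
t: 44.6
tool_pos: [0.6884, -0.0818, 0.0814]
tcp_rot: [0.698, 0.716, 0.001, 0.001]
force: [-0.2, -0.4, 0.5]
width: 0.0311
grip_force: 39.6
```

```bash
python3 -m jog '[{"hand":0.25,"dx":0,"dy":0,"dz":0.1,"twist":0},{"hand":0.25,"dx":0,"dy":0,"dz":0.08,"twist":0},{"hand":0.25,"dx":0,"dy":0,"dz":0,"twist":0},{"hand":0.25,"dx":0,"dy":0,"dz":0,"twist":0}]'
python3 -m jog '[{"hand":0.25,"dx":0,"dy":0,"dz":0.04,"twist":0},{"hand":0.25,"dx":0,"dy":0,"dz":0,"twist":0}]'
```

```text
t: 45.0
tool_pos: [0.6875, -0.0817, 0.0729]
tcp_rot: [0.698, 0.716, -0.0, -0.0]
force: [-0.5, -0.5, 0.3]
width: 0.0306
grip_force: 39.8
t: 45.2
tool_pos: [0.6878, -0.0817, 0.0726]
tcp_rot: [0.698, 0.716, -0.0, 0.0]
force: [-1.2, -0.4, 6.9]
width: 0.0309
grip_force: 39.6
```

```bash
python3 -m jog '[{"hand":0.5,"dx":0,"dy":0,"dz":0,"twist":0},{"hand":0.65,"dx":0,"dy":0,"dz":0,"twist":0},{"hand":0.65,"dx":0,"dy":0,"dz":0,"twist":0},{"hand":0.65,"dx":0,"dy":0,"dz":-0.3,"twist":0},{"hand":0.65,"dx":0,"dy":0,"dz":-0.7,"twist":0}]' >/dev/null
python3 -m jog '[{"hand":0.65,"dx":0,"dy":0,"dz":-1,"twist":0},{"hand":0.65,"dx":0,"dy":0,"dz":-1,"twist":0},{"hand":0.65,"dx":0,"dy":0,"dz":-0.9,"twist":0},{"hand":1,"dx":0.3,"dy":-0.2,"dz":-0.3,"twist":0},{"hand":1,"dx":0.9,"dy":-0.2,"dz":0,"twist":0}]'
python3 -m jog '[{"hand":1,"dx":0.95,"dy":-0.2,"dz":0,"twist":0},{"hand":1,"dx":0.95,"dy":-0.2,"dz":0,"twist":0},{"hand":1,"dx":0.95,"dy":-0.2,"dz":0,"twist":0},{"hand":1,"dx":0.95,"dy":-0.2,"dz":0,"twist":0},{"hand":1,"dx":0.95,"dy":-0.2,"dz":0,"twist":0}]'
python3 -m jog '[{"hand":1,"dx":0.95,"dy":-0.2,"dz":0,"twist":0},{"hand":1,"dx":0.9,"dy":-0.2,"dz":0,"twist":0},{"hand":1,"dx":0.5,"dy":-0.1,"dz":0,"twist":-0.6},{"hand":1,"dx":0,"dy":0,"dz":0,"twist":0},{"hand":1,"dx":0,"dy":0,"dz":0,"twist":0}]'
python3 - <<'E'
from h import *
print(rel([.600,.260,.131]));basket()
a=r.capture('scene')[150:290,140:300]; b=r.capture('top')[100:290,80:330]
cv2.imwrite('pics/p3.png',np.hstack([cv2.resize(a,(340,297),interpolation=cv2.INTER_CUBIC),cv2.resize(b,(391,297),interpolation=cv2.INTER_CUBIC)]))
E
```

```text
t: 46.2
tool_pos: [0.6717, -0.0385, 0.2422]
tcp_rot: [0.701, 0.713, 0.001, 0.003]
force: [0.2, 0.1, -1.1]
width: 0.0816
grip_force: 0.0
t: 46.7
tool_pos: [0.6243, 0.1566, 0.2393]
tcp_rot: [0.698, 0.716, -0.0, -0.0]
force: [1.3, -0.4, 0.0]
width: 0.0856
grip_force: 0.0
t: 47.2
tool_pos: [0.6029, 0.2481, 0.2391]
tcp_rot: [0.668, 0.744, -0.001, 0.0]
force: [-0.1, -0.4, 0.3]
width: 0.0852
grip_force: 0.0
[ 0.308 -0.039  2.702]
basket shift px 212 -108 score 0.257
```

View pics/p3.png

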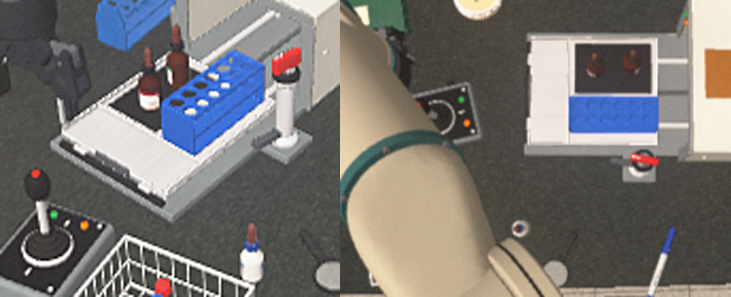

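Both bottles stand upright on the mat: top (595,68) and (632,63). Now I'll grip the stick and hold it right.

```bash
python3 -m jog '[{"hand":1,"dx":0.3,"dy":-0.04,"dz":0.8,"twist":0},{"hand":1,"dx":0,"dy":0,"dz":0.8,"twist":0},{"hand":1,"dx":0,"dy":0,"dz":0.6,"twist":0},{"hand":1,"dx":0,"dy":0,"dz":0.5,"twist":0},{"hand":1,"dx":0,"dy":0,"dz":0,"twist":0}]' 30
python3 -m jog '[{"hand":0.4,"dx":0,"dy":0,"dz":0,"twist":0},{"hand":0.1,"dx":0,"dy":0,"dz":0,"twist":0},{"hand":0.1,"dx":0,"dy":0,"dz":0,"twist":0},{"hand":0.1,"dx":0,"dy":0,"dz":0,"twist":0},{"hand":0.1,"dx":0,"dy":0,"dz":0,"twist":0}]'
python3 -m jog '[{"hand":0.1,"dx":0,"dy":0,"dz":0,"twist":0}]'
```

```text
t: 47.85
tool_pos: [0.5993, 0.2571, 0.1283]
tcp_rot: [0.669, 0.744, -0.003, -0.001]
force: [-1.0, -1.0, -0.3]
width: 0.0854
grip_force: 0.0
t: 48.35
tool_pos: [0.6024, 0.2606, 0.1328]
tcp_rot: [0.668, 0.744, 0.002, 0.001]
force: [2.9, 0.7, 3.2]
width: 0.0271
grip_force: 29.6
t: 48.45
tool_pos: [0.6024, 0.2607, 0.1328]
tcp_rot: [0.668, 0.744, 0.002, 0.001]
force: [2.3, 1.3, 4.3]
width: 0.0266
grip_force: 29.7
```

```bash
python3 -m jog '[{"hand":0.1,"dx":-0.25,"dy":0,"dz":0.01,"twist":0},{"hand":0.1,"dx":-0.25,"dy":0,"dz":0.04,"twist":0},{"hand":0.1,"dx":-0.25,"dy":0,"dz":0.07,"twist":0},{"hand":0.1,"dx":-0.25,"dy":0,"dz":0.09,"twist":0},{"hand":0.1,"dx":-0.15,"dy":0,"dz":0.06,"twist":0}]'
for i in 1 2 3 4 5 6 7 8 9 10 11 12; do python3 -m jog '[{"hand":0.1,"dx":0,"dy":0,"dz":0,"twist":0},{"hand":0.1,"dx":0,"dy":0,"dz":0,"twist":0},{"hand":0.1,"dx":0,"dy":0,"dz":0,"twist":0},{"hand":0.1,"dx":0,"dy":0,"dz":0,"twist":0},{"hand":0.1,"dx":0,"dy":0,"dz":0,"twist":0}]' |tail -5|head -1; done
python3 - <<'E'
from h import *
s=r.capture('scene');cv2.imwrite('pics/full_in.png',s)
# compare deck's left edge appearance with the home picture
o=cv2.imread('pics/full_s0.png'); x=cv2.imread('pics/full_out2.png')
b=(slice(175,250),slice(165,270))
print(np.abs(s[b].astype(int)-o[b]).mean(),np.abs(s[b].astype(int)-x[b]).mean())
E
```

```text
t: 48.95
tool_pos: [0.6114, 0.2197, 0.1238]
tcp_rot: [0.668, 0.744, 0.009, 0.001]
force: [9.7, 9.7, 6.3]
width: 0.0271
grip_force: 32.8
tool_pos: [0.6113, 0.2202, 0.124]
tool_pos: [0.6114, 0.22, 0.1239]
tool_pos: [0.6114, 0.2198, 0.1238]
tool_pos: [0.6114, 0.2196, 0.1237]
tool_pos: [0.6114, 0.2195, 0.1237]
tool_pos: [0.6115, 0.2193, 0.1236]
tool_pos: [0.6115, 0.2192, 0.1236]
tool_pos: [0.6115, 0.2191, 0.1235]
tool_pos: [0.6115, 0.2191, 0.1235]
tool_pos: [0.6115, 0.219, 0.1235]
tool_pos: [0.6116, 0.219, 0.1235]
tool_pos: [0.6115, 0.2189, 0.1234]
9.870857142857142 46.46704761904762
```

```bash
for i in 1 2 3 4 5; do python3 -m jog '[{"hand":0.1,"dx":0,"dy":0,"dz":0,"twist":0},{"hand":0.1,"dx":0,"dy":0,"dz":0,"twist":0},{"hand":0.1,"dx":0,"dy":0,"dz":0,"twist":0},{"hand":0.1,"dx":0,"dy":0,"dz":0,"twist":0},{"hand":0.1,"dx":0,"dy":0,"dz":0,"twist":0}]' >/dev/null; done
python3 - <<'E'
from h import *
s=r.capture('scene');p=cv2.imread('pics/full_in.png');o=cv2.imread('pics/full_s0.png')
b=(slice(165,200),slice(215,262))
print(np.abs(s[b].astype(int)-p[b]).mean(),np.abs(s[b].astype(int)-o[b]).mean())
cv2.imwrite('pics/home.png',np.vstack([cv2.resize(i[140:205,195:300],None,fx=4.5,fy=4.5,interpolation=cv2.INTER_CUBIC) for i in(s,o)]))
E
```

```text
1.30435663627153 6.817831813576494
```

View pics/home.png

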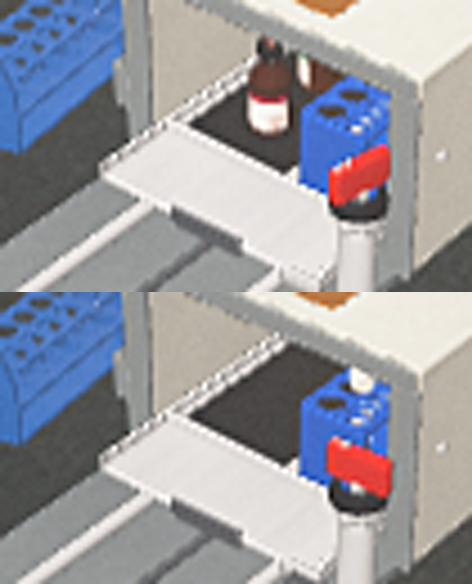

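The deck's edge in the upper picture (now) coincides with the lower one (start), so the shuttle is home with the bottles standing. Next: centre the stick, release, and return to the knob.

```bash
python3 -m jog '[{"hand":0.1,"dx":0.15,"dy":0,"dz":-0.06,"twist":0},{"hand":0.1,"dx":0.25,"dy":0,"dz":-0.09,"twist":0},{"hand":0.1,"dx":0.25,"dy":0,"dz":-0.07,"twist":0},{"hand":0.1,"dx":0.25,"dy":0,"dz":-0.04,"twist":0},{"hand":0.1,"dx":0.25,"dy":0,"dz":-0.01,"twist":0}]'
python3 -m jog '[{"hand":0.6,"dx":0,"dy":0,"dz":0,"twist":0},{"hand":1,"dx":0,"dy":0,"dz":0,"twist":0},{"hand":1,"dx":0,"dy":0,"dz":0,"twist":0},{"hand":1,"dx":0,"dy":0,"dz":-0.7,"twist":0},{"hand":1,"dx":0,"dy":0,"dz":-0.9,"twist":0}]' >/dev/null
python3 -m jog '[{"hand":1,"dx":0,"dy":0,"dz":-0.9,"twist":0},{"hand":1,"dx":-0.6,"dy":-0.4,"dz":-0.3,"twist":0},{"hand":1,"dx":-0.9,"dy":-0.4,"dz":0,"twist":0},{"hand":1,"dx":-0.9,"dy":-0.4,"dz":0,"twist":0},{"hand":1,"dx":-0.9,"dy":-0.4,"dz":0,"twist":0}]' >/dev/null
python3 -m jog '[{"hand":1,"dx":-0.9,"dy":-0.35,"dz":0,"twist":0},{"hand":1,"dx":-0.9,"dy":-0.35,"dz":0,"twist":0},{"hand":1,"dx":-0.9,"dy":-0.35,"dz":0,"twist":0},{"hand":1,"dx":-0.9,"dy":-0.3,"dz":0,"twist":0},{"hand":1,"dx":-0.9,"dy":-0.3,"dz":0,"twist":0}]'
python3 -m jog '[{"hand":1,"dx":-0.4,"dy":-0.1,"dz":0,"twist":0},{"hand":1,"dx":0,"dy":0,"dz":0,"twist":0.85},{"hand":1,"dx":0,"dy":0,"dz":0,"twist":0.8},{"hand":1,"dx":0,"dy":0,"dz":0,"twist":0.8},{"hand":1,"dx":0,"dy":0,"dz":0,"twist":0}]'
python3 - <<'E'
from h import *
print(rel([.508,-.0955,.147]));M=R.from_quat(r.read_state()['tcp_rot']).as_matrix();print(np.degrees(np.arctan2(M[1,0],M[0,0])))
basket()
c=r.capture('scene')[130:250,120:300]; cv2.imwrite('pics/k2.png',c)
E
```

```text
t: 58.05
tool_pos: [0.6024, 0.2599, 0.1323]
tcp_rot: [0.668, 0.744, 0.001, 0.001]
force: [4.0, -1.7, 3.8]
width: 0.0267
grip_force: 30.0
t: 59.55
tool_pos: [0.5035, -0.0661, 0.243]
tcp_rot: [0.668, 0.744, -0.001, -0.001]
force: [1.3, -0.7, 0.4]
width: 0.0855
grip_force: 0.0
t: 60.05
tool_pos: [0.5019, -0.0809, 0.243]
tcp_rot: [0.785, 0.619, -0.001, -0.0]
force: [0.2, 0.6, 0.1]
width: 0.0854
grip_force: 0.0
[-0.317  0.236  2.4  ]
76.54306325264402
basket shift px 2 -15 score 0.761
```

```bash
python3 -m jog '[{"hand":1,"dx":-0.31,"dy":0.23,"dz":0.4,"twist":0},{"hand":1,"dx":0,"dy":0,"dz":0.6,"twist":0},{"hand":1,"dx":0,"dy":0,"dz":0.6,"twist":0},{"hand":1,"dx":0,"dy":0,"dz":0.5,"twist":0},{"hand":1,"dx":0,"dy":0,"dz":0.28,"twist":0}]'
python3 -m jog '[{"hand":0.5,"dx":0,"dy":0,"dz":0,"twist":0},{"hand":0,"dx":0,"dy":0,"dz":0,"twist":0},{"hand":0,"dx":0,"dy":0,"dz":0,"twist":0},{"hand":0,"dx":0,"dy":0,"dz":0,"twist":0},{"hand":0,"dx":0,"dy":0,"dz":0,"twist":0}]' 40
python3 -m jog '[{"hand":0,"dx":0,"dy":0,"dz":0,"twist":0},{"hand":0,"dx":0,"dy":0,"dz":0,"twist":0},{"hand":0,"dx":0,"dy":0,"dz":0,"twist":0}]'
python3 - <<'E'
from h import *
basket()
im=r.capture('top'); h=cv2.cvtColor(im,cv2.COLOR_BGR2HSV)[180:290,70:190]
for n,lo,hi in(('red',(0,170,120),(8,255,255)),('blue',(108,150,80),(125,255,255))):
    m=cv2.inRange(h,lo,hi);k,_,st,ce=cv2.connectedComponentsWithStats(m)
    print(n,[(st[i][4],(ce[i]+[70,180]).round(1)) for i in range(1,k) if st[i][4]>5])
e=cv2.cvtColor(im,cv2.COLOR_BGR2GRAY)
for sl in(120,): pass
E
```

```text
t: 60.65
tool_pos: [0.5078, -0.0947, 0.1465]
tcp_rot: [0.784, 0.621, -0.001, -0.001]
force: [-0.6, -0.4, 0.3]
width: 0.0853
grip_force: 0.0
t: 61.15
tool_pos: [0.5093, -0.0948, 0.1488]
tcp_rot: [0.785, 0.62, 0.0, 0.001]
force: [-0.0, -0.0, -0.1]
width: 0.0125
grip_force: 0.0
t: 61.45
tool_pos: [0.5091, -0.0948, 0.1489]
tcp_rot: [0.785, 0.62, 0.0, 0.0]
force: [-1.0, 0.7, 4.9]
width: 0.01
grip_force: 40.6
basket shift px 2 -15 score 0.761
red [(np.int32(30), array([128.9, 255.6]))]
blue [(np.int32(15), array([122.1, 257.9]))]
```

```bash
for i in 1 2; do python3 -m jog '[{"hand":0,"dx":0,"dy":0,"dz":0,"twist":0.95},{"hand":0,"dx":0,"dy":0,"dz":0,"twist":0.95},{"hand":0,"dx":0,"dy":0,"dz":0,"twist":0.95},{"hand":0,"dx":0,"dy":0,"dz":0,"twist":0.95},{"hand":0,"dx":0,"dy":0,"dz":0,"twist":0.95}]' >/dev/null; done
python3 -m jog '[{"hand":0,"dx":0,"dy":0,"dz":0,"twist":0.1},{"hand":0,"dx":0,"dy":0,"dz":0,"twist":0},{"hand":0,"dx":0,"dy":0,"dz":0,"twist":0}]'
python3 - <<'E'
from h import *
s=r.read_state();M=R.from_quat(s['tcp_rot']).as_matrix();print(np.degrees(np.arctan2(M[1,0],M[0,0])),s['wrist_torque'])
im=r.capture('top');cv2.imwrite('pics/full_z.png',im)
o=cv2.imread('pics/full_v3.png')
def rim(im):
    h=cv2.cvtColor(im,cv2.COLOR_BGR2HSV)[180:290,60:200]
    m=cv2.inRange(h,(0,0,130),(180,60,255)); m=cv2.morphologyEx(m,cv2.MORPH_CLOSE,np.ones((7,7)))
    k,l,st,ce=cv2.connectedComponentsWithStats(m)
    for i in np.argsort(-st[1:,4])[:3]+1:
        p=np.argwhere(l==i)[:,::-1].astype(np.float32)
        (c,sz,a)=cv2.minAreaRect(p);print(st[i][4],np.add(c,[60,180]),sz,a)
rim(o);print('--');rim(im)
E
```

```text
t: 62.85
tool_pos: [0.5093, -0.0951, 0.1489]
tcp_rot: [1.0, -0.001, 0.001, 0.0]
force: [-1.4, 0.2, 5.6]
width: 0.0102
grip_force: 40.6
-0.1531333188031026 [-0.233  0.247 -0.014]
5235 [132.  247.5] (83.0, 134.0) 90.0
265 [143.5 189. ] (18.0, 49.0) 90.0
194 [ 64.  212.5] (8.0, 51.0) 0.0
--
4966 [132.074 222.26 ] (85.91031646728516, 76.69096374511719) 86.633544921875
412 [132. 287.] (4.0, 134.0) 90.0
229 [ 64. 220.] (66.0, 8.0) 90.0
```

The knob is back at its start angle. I'll let go and rise, then check where the knocked basket and its tubes are by fitting the rim.

```bash
python3 -m jog '[{"hand":0.5,"dx":0,"dy":0,"dz":0,"twist":0},{"hand":1,"dx":0,"dy":0,"dz":0,"twist":0},{"hand":1,"dx":0,"dy":0,"dz":0,"twist":0},{"hand":1,"dx":0,"dy":0,"dz":-0.6,"twist":0},{"hand":1,"dx":0,"dy":0,"dz":-0.9,"twist":0}]' >/dev/null
python3 -m jog '[{"hand":1,"dx":0,"dy":0,"dz":-0.9,"twist":0},{"hand":1,"dx":-0.5,"dy":0.9,"dz":0,"twist":0},{"hand":1,"dx":-0.5,"dy":0.9,"dz":0,"twist":0},{"hand":1,"dx":-0.4,"dy":0.9,"dz":0,"twist":0},{"hand":1,"dx":0,"dy":0,"dz":0,"twist":0}]'
cat > fit.py <<'E'
from h import *
from scipy.ndimage import map_coordinates
from scipy.optimize import differential_evolution
def lines(x,y,a):
    c,s=np.cos(a),np.sin(a); P=[]
    t=np.linspace(-1,1,60)
    for z,hw in((.088,.083),(.006,.083)):
        for sx,sy in((t,0*t+1),(t,0*t-1),(0*t+1,t),(0*t-1,t)):
            P.append(np.c_[x+hw*(c*sx-s*sy),y+hw*(s*sx+c*sy),0*t+z])
    return np.vstack(P)
def P(cam,X):
    k=r.calibration(cam);p=X@np.array(k['R']).T+k['t'];return k['fx']*p[:,0]/p[:,2]+k['cx'],k['fy']*p[:,1]/p[:,2]+k['cy']
def fit(ims):
    g={}
    for cam,im in ims.items():
        h=cv2.cvtColor(im,cv2.COLOR_BGR2HSV).astype(float); w=h[...,2]*(h[...,1]<70); g[cam]=cv2.morphologyEx(w,cv2.MORPH_TOPHAT,np.ones((5,5)))
    def f(p):
        X=lines(*p); return -sum(map_coordinates(w,P(cam,X)[::-1],order=1).mean() for cam,w in g.items())
    q=differential_evolution(f,[(.33,.54),(.18,.38),(-.6,.6)],seed=1,popsize=25,maxiter=80); return q.x,q.fun
E
python3 - <<'E'
from fit import *
cv=cv2.imread
print('before',fit({'top':cv('pics/full_v3.png'),'scene':cv('pics/full_v3s.png')}))
t,s=r.capture('top'),r.capture('scene');cv2.imwrite('pics/full_et.png',t);cv2.imwrite('pics/full_es.png',s)
x,v=fit({'top':t,'scene':s});print('now',x,v)
for cam,im in(('top',t),('scene',s)):
    h=cv2.cvtColor(im,cv2.COLOR_BGR2HSV)
    for n,lo,hi in(('red',(0,150,90),(8,255,255)),('blue',(108,140,70),(125,255,255))):
        m=cv2.inRange(h,lo,hi)
        reg=np.zeros_like(m)
        X=lines(*x);u,w=P(cam,X);cv2.fillConvexPoly(reg,cv2.convexHull(np.c_[u,w].astype(np.float32)).astype(int),255)
        k,_,st,ce=cv2.connectedComponentsWithStats(m&reg)
        for i in range(1,k):
            if st[i][4]>5:print(cam,n,st[i][4],ce[i],ray(cam,*ce[i],.012),ray(cam,*ce[i],.1))
E
```

```text
t: 63.9
tool_pos: [0.4494, -0.2083, 0.2442]
tcp_rot: [1.0, -0.006, -0.001, 0.002]
force: [-0.0, -0.7, -0.7]
width: 0.0852
grip_force: 0.0Traceback (most recent call last):
  File "<stdin>", line 3, in <module>
  File "fit.py", line 19, in fit
    q=differential_evolution(f,[(.33,.54),(.18,.38),(-.6,.6)],seed=1,popsize=25,maxiter=80); return q.x,q.fun
    return fun(*args, **kwargs)
    ret = solver.solve()
    next(self)
    ~~~~^^^^^^
    energy = self.func(parameters)
    return self.f(x, *self.args)
           ~~~~~~^^^^^^^^^^^^^^^
  File "fit.py", line 18, in f
    X=lines(*p); return -sum(map_coordinates(w,P(cam,X)[::-1],order=1).mean() for cam,w in g.items())
                         ~~~^^^^^^^^^^^^^^^^^^^^^^^^^^^^^^^^^^^^^^^^^^^^^^^^^^^^^^^^^^^^^^^^^^^^^^^^^
  File "fit.py", line 18, in <genexpr>
    X=lines(*p); return -sum(map_coordinates(w,P(cam,X)[::-1],order=1).mean() for cam,w in g.items())
                                               ~^^^^^^^
  File "fit.py", line 12, in P
    k=r.calibration(cam);p=X@np.array(k['R']).T+k['t'];return k['fx']*p[:,0]/p[:,2]+k['cx'],k['fy']*p[:,1]/p[:,2]+k['cy']
ValueError: time passes only in moves, steps and waits
```

```bash
sed -i "s/k=r.calibration(cam);p=/k=K[cam];p=/; s/^def lines/K={c:r.calibration(c) for c in('top','scene')}\ndef lines/" fit.py
python3 - <<'E'
from fit import *
cv=cv2.imread
print('before',fit({'top':cv('pics/full_v3.png'),'scene':cv('pics/full_v3s.png')}))
t,s=r.capture('top'),r.capture('scene');cv2.imwrite('pics/full_et.png',t);cv2.imwrite('pics/full_es.png',s)
x,v=fit({'top':t,'scene':s});print('now',x,v)
for cam,im in(('top',t),('scene',s)):
    h=cv2.cvtColor(im,cv2.COLOR_BGR2HSV)
    for n,lo,hi in(('red',(0,150,90),(8,255,255)),('blue',(108,140,70),(125,255,255))):
        m=cv2.inRange(h,lo,hi)
        reg=np.zeros_like(m)
        X=lines(*x);u,w=P(cam,X);cv2.fillConvexPoly(reg,cv2.convexHull(np.c_[u,w].astype(np.float32)).astype(int),255)
        k,_,st,ce=cv2.connectedComponentsWithStats(m&reg)
        for i in range(1,k):
            if st[i][4]>5:print(cam,n,st[i][4],ce[i],ray(cam,*ce[i],.012),ray(cam,*ce[i],.1))
E
```

```text
before (array([0.414, 0.289, 0.171]), np.float64(-284.7667219052081))
now [0.453 0.283 0.172] -284.7784862267706
top red 21 [118.429 231.476] [0.447 0.336 0.012] [0.445 0.308 0.1  ]
top red 32 [128.844 255.656] [0.379 0.306 0.012] [0.382 0.28  0.1  ]
top blue 17 [122.    257.941] [0.373 0.325 0.012] [0.377 0.297 0.1  ]
scene red 9 [188.778 321.778] [0.449 0.33  0.012] [0.398 0.373 0.1  ]
scene red 13 [216.692 327.154] [0.386 0.302 0.012] [0.341 0.348 0.1  ]
scene red 10 [220.7 329.2] [0.375 0.3   0.012] [0.331 0.346 0.1  ]
scene blue 10 [212.7 333.4] [0.382 0.32  0.012] [0.337 0.365 0.1  ]
scene blue 9 [217.111 336.   ] [0.37  0.32  0.012] [0.326 0.364 0.1  ]
```

The basket was knocked 39 mm, to (0.453, 0.283), and the tubes are lying inside it. One last check of the knob, the shuttle and the stick against the starting picture.

```bash
python3 - <<'E'
from h import *
o=cv2.imread('pics/full_s0.png').astype(int);s=cv2.imread('pics/full_es.png').astype(int);q=cv2.imread('pics/full_out2.png').astype(int)
for n,b in(('knob',(slice(170,225),slice(262,288))),('stick',(slice(225,262),slice(145,172))),('deck',(slice(165,200),slice(215,262)))):
    print(n,np.abs(s[b]-o[b]).mean(),'vs',np.abs(q[b]-o[b]).mean())
for im in(o,q,s):
    h=cv2.cvtColor(im.astype(np.uint8),cv2.COLOR_BGR2HSV)[165:200,260:290];m=cv2.inRange(h,(0,170,120),(8,255,255));p=np.argwhere(m)[:,::-1].astype(np.float32);print(len(p),p.mean(0),cv2.fitLine(p,2,0,.01,.01)[:2].ravel())
E
```

```text
knob 4.802797202797203 vs 24.326340326340326
stick 3.074407741074408 vs 3.587921254587921
deck 6.997568389057751 vs 74.61884498480244
101 [14.762 13.703] [0.901 0.434]
98 [14.224 13.653] [ 0.807 -0.59 ]
103 [14.68  13.757] [0.881 0.474]
```

```bash
python3 -c "
from workcell import r
print(r.job_done())"
```

```text
the job is handed in; nothing more can be done
None
```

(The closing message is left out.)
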